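Set the bento cup and hold the serving tongs at the slice mark

ROBOT

A 6-joint arm with a two-finger parallel gripper is mounted at the origin on the work surface. World frame = base frame: x ahead of the robot, y to its left, z up, the work surface at z = 0. Lengths are in m, angles in rad, forces in N, time in s.
With the tool pointing down it reaches from about 0.3 to 0.875 m from the base axis. Payload 6.4 kg.
Tool frame: the origin (TCP) lies at the very end of the fingers, on their centre line; the grasp point (between the pads) lies 19 mm behind it; z points along the fingers, y is the direction in which the jaws open and shut (so a half turn about z gives the same grasp; the last joint's range is limited). The gripper opens to 88 mm and grips with 3 to 60 N. Pads are 18 mm wide; open, the fingers measure 123 mm over their backs; the gripper's body (75 mm by 187 mm) begins 45 mm behind the grasp point.
Start: joints at [-1.445, 0.181, 1.607, -0, 1.354, -0.206], TCP at [0.187, -0.544, 0.239] pointing down, gripper open.
Joint ranges: [-2.99, 2.99], [-0.89, 2.07], [0.3, 2.58], [-1.14, 4.28], [0, 2.63], [-3.12, 3.12]. Speed limits (rad/s): [2.57, 2.57, 3.01, 3.14, 3.14, 3.14].

INTERFACE

Orientations are given as a unit quaternion [w, x, y, z].
In Python, from bench import get_state, viewer, bot gives the robot as it stands.
- The arm moves only by the tool carry_out, never from a script. Its argument "moves" is a list of rows, each an object with "translation": the shift along the tool's x, y, z in mm, a list of three; "twist": the turn, a rotation vector about the tool's x, y, z in degrees, a list of three; "fingers": the gripper's target within -1 to 1 (fully open at 1, half-way at 0, shut at -1). A call has 1 to 8 rows; each row is the pose to reach, as a shift and turn from the pose commanded when the call began, along the tool's axes at that moment; what a row does not reach only later rows make up. A row lasts 1/10 s, in which the tool goes at most 50 mm and 8.59 degrees, less where a joint would pass 70% of its speed; a pose out of reach is approached as far as the arm can. A call with a gripper value outside its range is refused whole. The fingers move at their own pace and stop on an object; the grip force is fixed at half the most. Time passes only in rows, so rows that repeat a pose let the fingers close. It gives the time, the measured TCP pose, the force and the opening at its end, in the units of the state.
- get_state(): the state, without advancing time (a new reading comes with each control period).
- viewer.read_camera(name): name is "scene" or "side" or "wrist"; returns a dict with "pixels" (420x560x3 uint8, red, green, blue), "depth" (420x560 float32, m along the optical axis (not along the pixel's ray), 0 where there is no reading), "fovy" (degrees; the focal length in pixels is half the picture's height over the tangent of half this angle, whatever the lens; pixels are square), "cx", "cy" (the principal point, pixels), "k1" (the pictures are not rectified: a ray, as slopes to the right and down, at radius r is drawn at 1 + k1 r^2 times it, then the intrinsics apply), "position" and "attitude" of the camera in the world; the wrist camera has in their place "mount" (4x4, takes a point from camera to tool coordinates, whose origin is the TCP and whose axes are the flange's). Camera axes: x right, y up, looking along -z (the intrinsics and any distortion apply to the point x, -y, -z); pixel columns grow to the right and rows downward; lengths in m; the calibration is good to about 2 mm. A picture is of the moment at which its call begins: read the wrist's pose just before it.
- bot.sign_off(): hands the job in, once; it reports no verdict.
The state is a dict: "time_s": time; "joints": joint angles; "qvel": joint speeds; "joint_efforts": joint torques, N m; "tcp_pos": TCP position; "tcp_rot": TCP orientation; "wrist_force": force on the tool from outside, world axes, zero at the start; "wrist_torque": the same for the moment, N m; "gripper_width": finger opening in m.
Only numpy, scipy, OpenCV 4.12 (cv2) and the standard library are available. Lean on these libraries where they do the work, as an engineer would, in place of code of your own. Each camera call takes 0.05 s, during which the arm holds its last target.

TASK

Stand the tall round silicone cup in the square bay of the open bento tier, sitting flat on the bay's floor. Then take up the sprung serving tongs, squeeze them until the dark groove on their guide pin lies at the outer face of the leaf it sticks out of (tips 22 mm apart, the width of an omelette slice), and hold them, clear of cup and tier, with both tips two or three centimetres above the mouth of the cup, so that I can lay the slice between them. Finish while still holding the tongs there with the gap steady on the mark, and leave the tier and the other kitchen things where they are.

Things in the scene. Friction and masses are not known exactly. Their poses are not given: they have to be found in the camera images.
- tongs: Sprung steel tongs, 75 g, lying on edge: two flat leaves, joined by a bow at the back, spread in a level V. Origin: on the counter, midway between the black finger plates; x to the tips, y from fixed to moving leaf, z up. Bow at x -85 mm, spring root (vertical hinge axis) at x -80, y 0, tips at x +83. Leaves 2.5 mm thick, z 0 to 20 (last 40 mm: z 4 to 16). Body = bow, fixed leaf (-y), guide pin.
- leaf (a joint): How far the moving leaf (+y) is squeezed towards the fixed one, rad: 0 open (tip gap 50 mm), 0.17 at the mark (22 mm), 0.2545 shut on the stop (8 mm). Tip gap in mm, between inner faces = 50 - 165 x joint. A spring opens it: at the plates it takes 1.4 N to start, 9 N at the mark, 13 N shut. Squeezed from both sides, both leaves swing equally to the middle.
- flats (a point): Midway between the two black finger plates (40 mm long, 20 mm high) of the open tongs, 10 mm above their underside, near the centre of mass: the place to squeeze, from both sides (+y and -y). Over the plates the tongs measure 38 mm open, 25 mm at the marked gap (plates then parallel), 18 mm shut.
- groove (a point): Centre of the 1.9 mm wide dark groove in the 5 mm guide pin. The pin is fixed to the fixed leaf 35 mm behind the finger plates' middle and sticks out through the moving leaf, 2 mm when open, 10 mm at the mark. At the marked gap the groove is centred on the moving leaf's outer face; 3.5 mm of tip gap shifts it by half its width. Moves with body tongs.
- cup: The tall round green pleated silicone cup, 30 g, stiff, open at the top, on the counter: 46 mm high, 44 mm across at the foot, widening to 60 mm; the top 12 mm are a straight band 60 mm across, wall 2.5 mm, mouth 55 mm. Origin: centre of its underside, z up its axis.
- tier: Open red bento tier, 260 g, loose: outside 110 (x) x 180 (y) x 38 mm high, walls, dividers and floor 3 mm. Origin: centre of its underside, z up. A divider at y = +18 mm cuts off the large empty rice bay (y < 17); one at x = +15 splits the rest into the square bay (-x side) and a narrow pickle bay (+x side) holding an oblong cup. Dividers end 2 mm below the rim.
- bay (a point): Centre of the floor of the tier's square bay (3 mm above the counter; tier frame x -19, y +53.5 mm). The bay is 66 x 67 mm inside. Standing in it the tall cup rises 11 mm above the tier's rim, its mouth 49 mm above the counter.
- tip_fixed (a point): Inner face of the tip of the fixed leaf (the -y one), at half its height (10 mm above the tongs' underside); moves with body tongs.
- tip_moving (a point): Inner face of the tip of the moving leaf (the +y one), at half its height.
- cup_mouth (a point): Centre of the tall cup's mouth, at rim height, 46 mm above its underside.
- low_cup: Bystander: low round green silicone cup, 68 mm across, 24 mm high, near side of the tier. Origin: centre of its underside.
- oblong_cup: Bystander: small oblong green silicone cup, 26 x 56 x 28 mm, in the tier's pickle bay. Origin: centre of its underside.
- egg_mold: Bystander: closed aluminium egg mold with a press-button lid, 62 x 86 x 53 mm. Origin: centre of its underside.
- paddle: Bystander: bamboo rice paddle lying flat, 230 mm long, 62 mm wide, 7 mm thick. Origin: on its underside, near the middle; x along it to the blade.
- rice_bowl: Bystander: white ceramic rice bowl, 116 mm across, 60 mm high. Origin: centre of its underside.
- lower_tier: Bystander: the packed and closed lower bento tier, 180 (x) x 110 x 55 mm. Origin: centre of its underside.
- bento_lid: Bystander: the deep bento lid lying open side up, 116 x 186 (y) x 24 mm. Origin: centre of its underside.
- soy_bottle: Bystander: amber glass soy sauce bottle, 52 mm across, 130 mm high. Origin: centre of its underside.
Mind the look-alikes: they are no part of the job. There is more than one size of the tongs; the job needs the smaller. What is shaped like the cup but brown is not meant.

How it is judged:
By the outcome, as a careful person would: the job done as asked, in the order asked, and still so for the second after the job is handed in, while the arm keeps its last pose, push and grip.
It also fails if it takes over 54 s, if anything falls off the work surface, if the arm or the gripper's body presses on something with over 40 N, if the wrist force passes 120 N, or if a joint passes its speed limit or range.

## Working session

There is one attempt and no reset: what is moved stays moved. The work goes in short steps, Python scripts to look and compute and a tool call to move; the robot and the scene stay as the last step left them, time stands still between calls to the robot, and variables do not carry over. Pictures are saved under pics/ and viewed, and the job is handed in when it is done.

Besides the shell and the picture viewer there is one more tool, called after "Call:" as name(argument=value, ...) on one line, values as JSON. carry_out: Moves the arm, as the interface text tells. Its arguments: {"type":"object","properties":{"moves":{"type":"array","items":{"type":"object","properties":{"translation":{"type":"array","items":{"type":"number"}},"twist":{"type":"array","items":{"type":"number"}},"fingers":{"type":"number"}}}}},"required":["moves"]}

```bash
mkdir -p pics; ls; cat > h.py <<'E'
import numpy as np, cv2
from scipy.spatial.transform import Rotation as R
from bench import get_state, viewer, bot
def q2R(q): return R.from_quat([q[1],q[2],q[3],q[0]]).as_matrix()
def cam(name):
    s=get_state(); c=viewer.read_camera(name)
    if 'mount' in c:
        T=np.eye(4);T[:3,:3]=q2R(s['tcp_rot']);T[:3,3]=s['tcp_pos'];c['T']=T@np.array(c['mount'])
    else:
        T=np.eye(4);a=np.array(c['attitude']);T[:3,:3]=a if a.shape==(3,3) else q2R(a);T[:3,3]=c['position'];c['T']=T
    return c
def K(c):
    f=c['pixels'].shape[0]/2/np.tan(np.radians(c['fovy'])/2)
    return np.array([[f,0,c['cx']],[0,f,c['cy']],[0,0,1.]]),np.array([c['k1'],0,0,0,0.])
def slopes(c,uv):
    k,d=K(c); return cv2.undistortPoints(np.array(uv,float).reshape(-1,1,2),k,d).reshape(-1,2)
def rays(c,uv):
    s=slopes(c,uv); d=np.c_[s[:,0],-s[:,1],-np.ones(len(s))]@c['T'][:3,:3].T
    return c['T'][:3,3],d
def onplane(c,uv,z):
    o,d=rays(c,uv); return o+d*((z-o[2])/d[:,2])[:,None]
def dep(c,uv):
    uv=np.array(uv).reshape(-1,2); z=c['depth'][uv[:,1].astype(int),uv[:,0].astype(int)]
    o,d=rays(c,uv); return o+d*z[:,None]
def proj(c,P):
    p=(np.array(P).reshape(-1,3)-c['T'][:3,3])@c['T'][:3,:3]; p=np.c_[p[:,0],-p[:,1],-p[:,2]]
    k,d=K(c); return cv2.projectPoints(p,np.zeros(3),np.zeros(3),k,d)[0].reshape(-1,2)
def cloud(c):
    h,w=c['depth'].shape; u,v=np.meshgrid(np.arange(w),np.arange(h))
    return dep(c,np.c_[u.ravel(),v.ravel()]).reshape(h,w,3)
def save(c,n,crop=None,s=1):
    im=c['pixels'][:,:,::-1]
    if crop: im=im[crop[1]:crop[3],crop[0]:crop[2]]
    im=cv2.resize(im,None,fx=s,fy=s,interpolation=cv2.INTER_CUBIC); cv2.imwrite('pics/'+n,im)
E
python3 - <<'E'
from h import *
for n in ['scene','side','wrist']:
    c=cam(n); save(c,n+'0.png'); print(n,c['fovy'],c['cx'],c['cy'],c['k1'],c['T'].round(3).tolist())
print(get_state())
E
```

```text
pics
scene 45.78770235583295 274.19367031180894 206.6824489430772 -0.1048745177998429 [[0.313, -0.641, 0.701, 1.739], [0.95, 0.225, -0.217, -0.348], [-0.018, 0.734, 0.679, 1.168], [0.0, 0.0, 0.0, 1.0]]
side 56.2609696442365 280.4705371004918 205.12870957607788 0.023520544401885283 [[-0.99, 0.094, -0.109, 0.463], [-0.143, -0.728, 0.67, 0.735], [-0.017, 0.679, 0.734, 0.875], [0.0, 0.0, 0.0, 1.0]]
wrist 58.37521856111366 277.52761723251257 207.95569955330808 -0.07977989492118231 [[0.325, 0.903, 0.279, 0.259], [-0.946, 0.312, 0.094, -0.519], [-0.002, -0.295, 0.956, 0.383], [0.0, 0.0, 0.0, 1.0]]
{'time_s': 0.15, 'joints': array([-1.44527936e+00,  1.81377624e-01,  1.60774753e+00, -2.81630979e-06,
        1.35378775e+00, -2.06267209e-01]), 'qvel': array([ 0.00019665, -0.00338441, -0.00335351,  0.0018632 , -0.00066666,
        0.00121584]), 'joint_efforts': array([-2.30453688e-04, -4.34237409e+01, -3.42177057e+01,  7.02492963e-02,
        3.55624873e-02, -7.43131773e-05]), 'tcp_pos': array([ 0.18727801, -0.54322903,  0.2380279 ]), 'tcp_rot': array([-6.59643886e-04,  9.86271170e-01,  1.65132502e-01,  2.52716342e-05]), 'wrist_force': array([-0.39103647, -0.17907071,  0.18935937]), 'wrist_torque': array([-0.00111846,  0.00855658, -0.01922019]), 'gripper_width': 0.08817771820346397}
```

View pics/scene0.png

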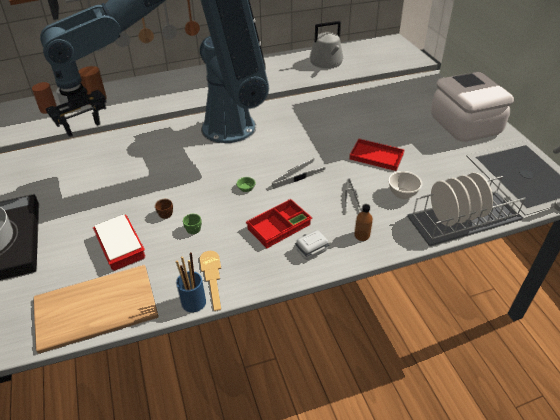

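View pics/side0.png

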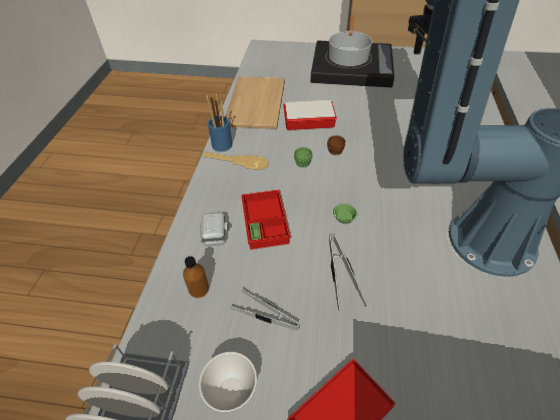

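View pics/wrist0.png

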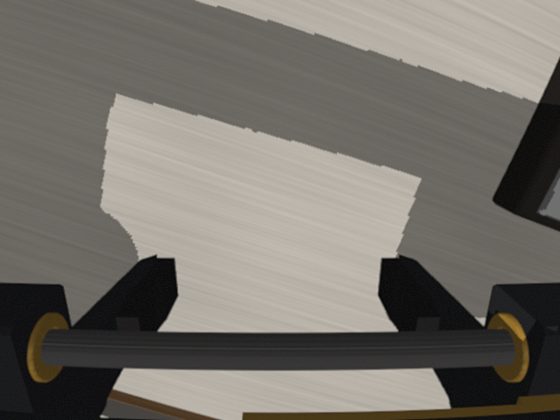

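Scene view candidates:
- **Cup:** tall green at (192,224), brown look-alike at (164,209), low green at (246,185), oblong in the tier at (297,219).
- **Tongs:** one pair at (297,175), another at (348,195).

I'll crop these and measure them.

```bash
python3 - <<'E'
from h import *
c=cam('scene'); s=cam('side')
np.savez('s0.npz',sc=c['pixels'],scd=c['depth'])
a=cv2.resize(c['pixels'][140:250,140:380,::-1],None,fx=3.3,fy=3.3,interpolation=cv2.INTER_CUBIC)
cv2.imwrite('pics/a1.png',a)
b=cv2.resize(s['pixels'][130:350,190:380,::-1],None,fx=2.7,fy=2.7,interpolation=cv2.INTER_CUBIC);cv2.imwrite('pics/b1.png',b)
for n,cc in (('scene',c),('side',s)):
    P=cloud(cc); hsv=cv2.cvtColor(cc['pixels'],cv2.COLOR_RGB2HSV)
    m=((hsv[...,0]>40)&(hsv[...,0]<75)&(hsv[...,1]>90)).astype(np.uint8)
    k,l,st,ce=cv2.connectedComponentsWithStats(m)
    for i in range(1,k):
        if st[i,4]>30:
            p=P[l==i]; print(n,'green',ce[i].round(),st[i,4],p.min(0).round(3),p.max(0).round(3))
    m=((P[...,2]>0.008)&(P[...,2]<0.2)&(P[...,0]>0.25)&(P[...,0]<0.95)&(P[...,1]>-.5)&(P[...,1]<.5)).astype(np.uint8)
    k,l,st,ce=cv2.connectedComponentsWithStats(m)
    for i in range(1,k):
        if st[i,4]>40:
            p=P[l==i]; print(n,'obj',ce[i].round(),st[i,4],p.min(0).round(3),p.max(0).round(3))
E
```

```text
scene green [245. 184.] 188 [ 0.366 -0.072 -0.003] [ 0.438 -0.008  0.028]
scene green [192. 223.] 274 [ 0.516 -0.348 -0.001] [ 1.739 -0.235  1.168]
scene green [297. 219.] 74 [ 0.622  0.04  -0.001] [0.651 0.097 0.036]
scene obj [366. 155.] 240 [0.288 0.38  0.008] [0.481 0.5   0.031]
scene obj [295. 174.] 391 [0.341 0.049 0.008] [0.448 0.269 0.031]
scene obj [400. 185.] 419 [0.558 0.419 0.008] [0.68  0.5   0.065]
scene obj [246. 183.] 135 [ 0.366 -0.072  0.008] [ 0.438 -0.003  0.028]
scene obj [361. 217.] 590 [0.492 0.222 0.008] [0.788 0.326 0.136]
scene obj [428. 224.] 703 [0.727 0.431 0.008] [0.879 0.5   0.097]
scene obj [164. 207.] 272 [ 0.41  -0.37   0.008] [ 0.478 -0.31   0.05 ]
scene obj [281. 221.] 1091 [ 0.55  -0.095  0.008] [0.715 0.117 0.043]
scene obj [192. 222.] 276 [ 0.514 -0.292  0.008] [ 0.583 -0.233  0.051]
scene obj [128. 241.] 901 [ 0.453 -0.5    0.008] [ 0.646 -0.428  0.06 ]
scene obj [312. 244.] 635 [0.723 0.025 0.008] [0.806 0.124 0.06 ]
scene obj [190. 287.] 1080 [ 0.805 -0.358  0.008] [ 0.88  -0.286  0.197]
scene obj [140. 294.] 1299 [ 0.664 -0.5    0.008] [ 0.8
[... 550 characters left out ...]
   0.008] [ 0.888 -0.239  0.014]
side obj [250. 162.] 224 [ 0.665 -0.273  0.008] [ 0.795 -0.208  0.014]
side obj [265. 221.] 1183 [ 0.546 -0.091  0.008] [0.712 0.116 0.043]
side obj [345. 212.] 226 [ 0.366 -0.072  0.008] [ 0.433 -0.002  0.03 ]
side obj [213. 229.] 780 [0.72  0.027 0.008] [0.802 0.123 0.059]
side obj [343. 270.] 495 [0.341 0.05  0.008] [0.44  0.269 0.03 ]
side obj [195. 278.] 739 [0.73  0.23  0.008] [0.78  0.279 0.134]
side obj [269. 313.] 467 [0.496 0.245 0.008] [0.661 0.328 0.025]
side obj [158. 367.] 1329 [0.724 0.433 0.008] [0.874 0.5   0.098]
side obj [229. 375.] 1885 [0.563 0.419 0.008] [0.678 0.5   0.065]
side obj [353. 386.] 532 [0.286 0.383 0.008] [0.478 0.499 0.029]
```

View pics/a1.png

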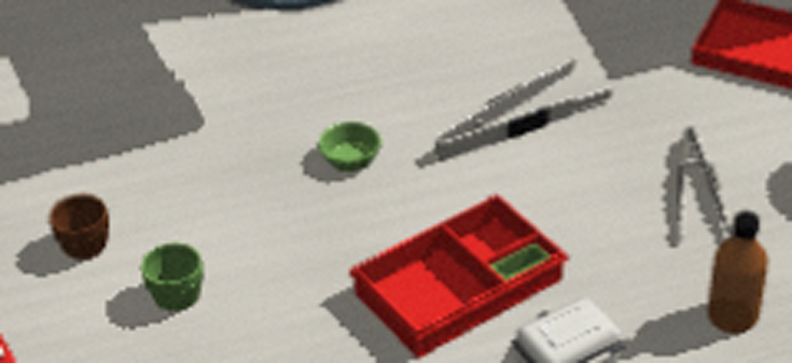

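View pics/b1.png

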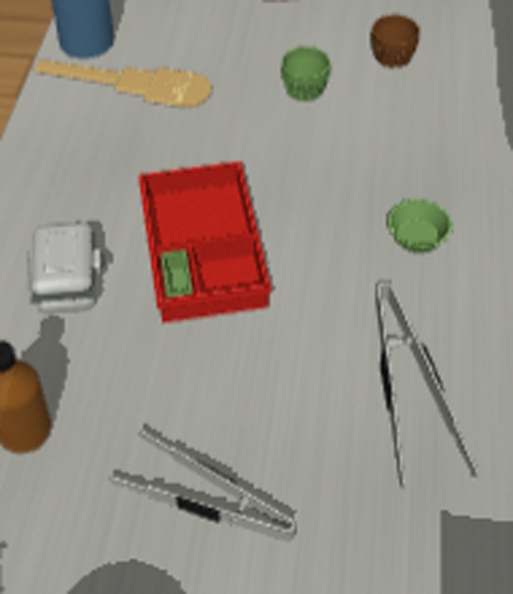

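```bash
cat >> h.py <<'E'
def goto(P,jaw=None):
    """tool shift mm and twist deg to put measured TCP at P with jaw axis along angle jaw(deg, mod 180), tool straight down"""
    s=get_state(); Rm=q2R(s['tcp_rot']); t=(np.array(P)-s['tcp_pos'])@Rm*1000
    print('tcp',s['tcp_pos'].round(4),'jaw',np.degrees(np.arctan2(Rm[1,1],Rm[0,1])).round(2),'j6',s['joints'][5].round(2),'w',round(s['gripper_width'],4),'t',s['time_s'])
    print('shift',t.round(1),'rows',np.linalg.norm(t)/50)
    if jaw is not None:
        cur=np.degrees(np.arctan2(Rm[1,1],Rm[0,1])); d=(jaw-cur+90)%180-90
        Rt=R.from_euler('z',np.radians(cur+d)).as_matrix()@np.array([[0,1,0],[1,0,0],[0,0,-1.]]) # y tool -> x world rotated
        tw=R.from_matrix(Rm.T@Rt).as_rotvec(degrees=True); print('twist',tw.round(2))
E
python3 - <<'E'
from h import *
res={}
for n in ('scene','side'):
    c=cam(n); P=cloud(c); hsv=cv2.cvtColor(c['pixels'],cv2.COLOR_RGB2HSV)
    red=((hsv[...,0]<8)|(hsv[...,0]>172))&(hsv[...,1]>150)&(hsv[...,2]>60)
    reg=(P[...,0]>.5)&(P[...,0]<.74)&(P[...,1]>-.12)&(P[...,1]<.14)
    m=red&reg&(P[...,2]>.033)
    vu=np.argwhere(m); q=onplane(c,vu[:,::-1],.038)[:,:2].astype(np.float32)
    r=cv2.minAreaRect(q); print(n,'tier',r,np.round(P[m].mean(0),4))
    # tongs
    m=((P[...,2]>.012)&(P[...,2]<.03)&(P[...,0]>.48)&(P[...,0]<.68)&(P[...,1]>.22)&(P[...,1]<.35))
    vu=np.argwhere(m); q=onplane(c,vu[:,::-1],.02)[:,:2].astype(np.float32); print('tongs',cv2.minAreaRect(q))
    dark=m&(c['pixels'].max(2)<45); vu=np.argwhere(dark); 
    if len(vu): print('plates dark',onplane(c,vu[:,::-1],.01).mean(0).round(4),len(vu))
    # cup rim
    m=(hsv[...,0]>40)&(hsv[...,0]<75)&(hsv[...,1]>90)&(P[...,0]>.48)&(P[...,1]<-.2)&(P[...,0]<.62)&(P[...,2]>.043)
    vu=np.argwhere(m); q=onplane(c,vu[:,::-1],.046)[:,:2].astype(np.float32); print('cup',cv2.minEnclosingCircle(q))
goto([.52,-.25,.22],0)
E
```

```text
scene tier ((0.636196494102478, 0.008264072239398956), (0.11738313734531403, 0.18230578303337097), 18.441574096679688) [0.6424 0.0068 0.0363]
tongs ((0.5785821080207825, 0.2894354462623596), (0.04520493745803833, 0.1712208241224289), 76.48355865478516)
cup ((0.5522149801254272, -0.2631097733974457), 0.029690204188227654)
side tier ((0.627277672290802, 0.014647625386714935), (0.11423584073781967, 0.18771910667419434), 17.924564361572266) [0.6246 0.0269 0.0371]
tongs ((0.5741636157035828, 0.29935869574546814), (0.05500943213701248, 0.1664709746837616), 71.39431762695312)
plates dark [0.5805 0.3098 0.01  ] 39
cup ((0.545818567276001, -0.25949838757514954), 0.030873063951730728)
tcp [ 0.1873 -0.5435  0.2385] jaw -70.99 j6 -0.21 w 0.088 t 0.35
shift [ 410.2 -169.1   18.6] rows 8.881233586491888
twist [-2.000e-02 -2.000e-02 -7.099e+01]
```

```bash
python3 - <<'E'
from h import *
goto([.548,-.261,.18],-72)
E
```

```text
tcp [ 0.1873 -0.5435  0.2385] jaw -70.99 j6 -0.21 w 0.088 t 0.35
shift [ 433.1 -149.6   58.6] rows 9.23796955709677
twist [-0.02 -0.    1.01]
```

Call:
carry_out(moves=[{"translation":[216,-75,29],"twist":[0,0,0.5],"fingers":1},{"translation":[433,-150,58],"twist":[0,0,1],"fingers":1},{"translation":[433,-150,58],"twist":[0,0,1],"fingers":1},{"translation":[433,-150,58],"twist":[0,0,1],"fingers":1},{"translation":[433,-150,58],"twist":[0,0,1],"fingers":1},{"translation":[433,-150,58],"twist":[0,0,1],"fingers":1},{"translation":[433,-150,58],"twist":[0,0,1],"fingers":1},{"translation":[433,-150,58],"twist":[0,0,1],"fingers":1}])

```text
time_s: 1.15
tcp_pos: [0.501, -0.2972, 0.1885]
tcp_rot: [0.0, 0.988, 0.157, 0.0]
wrist_force: [-0.1, -1.1, 0.5]
gripper_width: 0.0883
```

Call:
carry_out(moves=[{"translation":[80,-27,10],"twist":[0,0,0],"fingers":1},{"translation":[80,-27,10],"twist":[0,0,0],"fingers":1},{"translation":[80,-27,10],"twist":[0,0,0],"fingers":1}])

```text
time_s: 1.45
tcp_pos: [0.5697, -0.2448, 0.1776]
tcp_rot: [-0.001, 0.987, 0.159, 0.0]
wrist_force: [-0.6, 0.6, 0.4]
gripper_width: 0.0883
```

```bash
python3 - <<'E'
from h import *
c=cam('wrist'); save(c,'w1.png')
P=cloud(c); hsv=cv2.cvtColor(c['pixels'],cv2.COLOR_RGB2HSV)
m=((hsv[...,0]>40)&(hsv[...,0]<75)&(hsv[...,1]>90)&(P[...,2]>.040)).astype(np.uint8)
cs=max(cv2.findContours(m,0,1)[0],key=cv2.contourArea)[:,0]
q=onplane(c,cs,.046)[:,:2].astype(np.float32)
print(cv2.minEnclosingCircle(q), cv2.fitEllipse(q)); print(P[m>0].max(0),P[m>0].min(0))
goto([.548,-.261,.18],-72)
E
```

```text
((0.5477140545845032, -0.25987422466278076), 0.030266469344496727) ((0.5475952625274658, -0.2599264085292816), (0.05802470073103905, 0.059561096131801605), 115.14557647705078)
[ 0.64156254 -0.17068393  0.32292077] [ 0.51737393 -0.29642585  0.04000794]
tcp [ 0.5682 -0.2465  0.1778] jaw -71.78 j6 0.65 w 0.0882 t 1.5
shift [-23.7   7.5  -2.2] rows 0.4993468780483283
twist [-0.04  0.04  0.22]
```

View pics/w1.png

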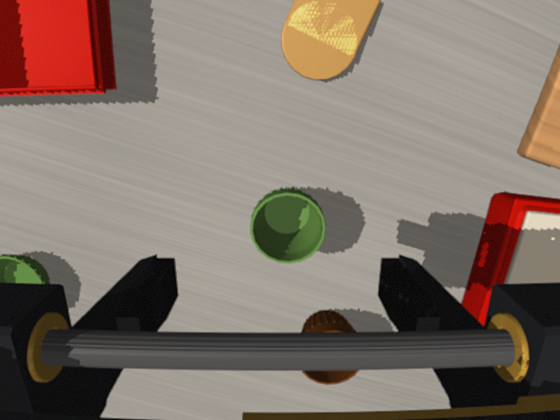

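The view shows the tall green cup at (288,227), measuring 60 mm across, with the brown one at (330,345). I'll descend so only the top 9–10 mm of the band is gripped.

```bash
python3 - <<'E'
from h import *
goto([.5477,-.2599,.0365],-72)
E
```

```text
tcp [ 0.5682 -0.2465  0.1778] jaw -71.78 j6 0.65 w 0.0882 t 1.5
shift [-23.6   6.4 141.3] rows 2.8681960619687716
twist [-0.04  0.04  0.22]
```

Call:
carry_out(moves=[{"translation":[-23.6,6.4,30],"fingers":1},{"translation":[-23.6,6.4,75],"fingers":1},{"translation":[-23.6,6.4,100],"fingers":1},{"translation":[-23.6,6.4,100],"fingers":1},{"translation":[-23.6,6.4,100],"fingers":1}])

```text
invalid input
```

```bash
python3 - <<'E'
from h import *
goto([.5477,-.2599,.0365],-72)
c=cam('wrist'); save(c,'w2.png')
P=cloud(c); hsv=cv2.cvtColor(c['pixels'],cv2.COLOR_RGB2HSV)
m=((hsv[...,0]>40)&(hsv[...,0]<75)&(hsv[...,1]>90)&(P[...,2]>.041)&(P[...,2]<.06)).astype(np.uint8)
cs=max(cv2.findContours(m,0,1)[0],key=cv2.contourArea)[:,0]
q=onplane(c,cs,.046)[:,:2].astype(np.float32)
print(cv2.minEnclosingCircle(q),P[m>0].max(0))
E
```

```text
tcp [ 0.5682 -0.2465  0.1778] jaw -71.78 j6 0.65 w 0.0882 t 1.5
shift [-23.6   6.4 141.3] rows 2.8681960619687716
twist [-0.04  0.04  0.22]
((0.5475621819496155, -0.25995394587516785), 0.030188191682100296) [ 0.57662683 -0.23058826  0.04719261]
```

View pics/w2.png

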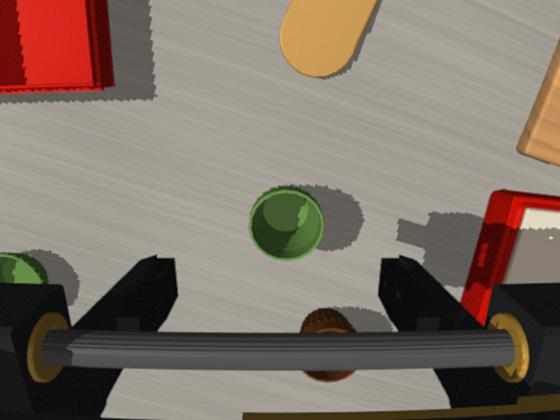

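The move was refused because it had no twist field, so the arm hasn't moved and the picture is the same. I'll resend it.

Call:
carry_out(moves=[{"translation":[-23.6,6.4,30],"twist":[0,0,0],"fingers":1},{"translation":[-23.6,6.4,75],"twist":[0,0,0],"fingers":1},{"translation":[-23.6,6.4,90],"twist":[0,0,0],"fingers":1},{"translation":[-23.6,6.4,90],"twist":[0,0,0],"fingers":1},{"translation":[-23.6,6.4,90],"twist":[0,0,0],"fingers":1}])

```text
time_s: 2.05
tcp_pos: [0.5472, -0.2627, 0.0898]
tcp_rot: [0.0, 0.988, 0.156, 0.0]
wrist_force: [-0.1, -0.3, -0.0]
gripper_width: 0.0882
```

```bash
python3 - <<'E'
from h import *
c=cam('wrist'); save(c,'w2.png')
goto([.5476,-.2599,.0365],-72)
P=cloud(c); hsv=cv2.cvtColor(c['pixels'],cv2.COLOR_RGB2HSV)
m=((hsv[...,0]>40)&(hsv[...,0]<75)&(hsv[...,1]>90)&(P[...,2]>.041)&(P[...,2]<.06)).astype(np.uint8)
cs=max(cv2.findContours(m,0,1)[0],key=cv2.contourArea)[:,0]
q=onplane(c,cs,.046)[:,:2].astype(np.float32)
print(cv2.minEnclosingCircle(q),P[m>0].max(0))
E
```

```text
tcp [ 0.5479 -0.2629  0.0906] jaw -72.01 j6 0.61 w 0.0879 t 2.1
shift [ 0.6 -3.1 54.1] rows 1.0843156118482933
twist [ 0.15 -0.1  -0.01]
((0.5473155379295349, -0.259610652923584), 0.030164547264575958) [ 0.57653291 -0.23081977  0.04720764]
```

View pics/w2.png

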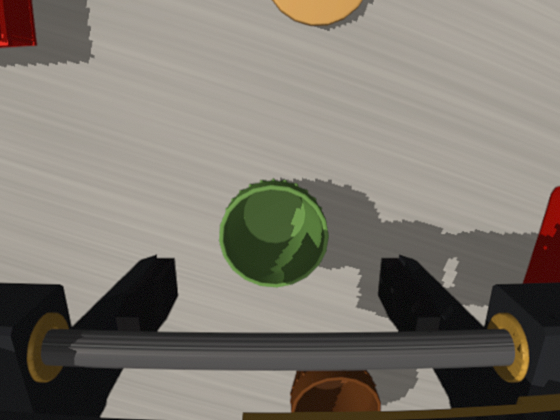

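Call:
carry_out(moves=[{"translation":[0.5,-3,30],"twist":[0,0,0],"fingers":1},{"translation":[0.5,-3,54],"twist":[0,0,0],"fingers":1},{"translation":[0.5,-3,54],"twist":[0,0,0],"fingers":1},{"translation":[0.5,-3,54],"twist":[0,0,0],"fingers":1}])

```text
time_s: 2.5
tcp_pos: [0.5473, -0.2592, 0.0362]
tcp_rot: [0.001, 0.988, 0.157, 0.001]
wrist_force: [1.1, -0.0, 1.2]
gripper_width: 0.0881
```

```bash
python3 - <<'E'
from h import *
goto([.5476,-.2599,.0365],-72)
E
```

```text
tcp [ 0.5473 -0.2592  0.0362] jaw -71.97 j6 0.62 w 0.0881 t 2.5
shift [ 0.   0.7 -0.3] rows 0.016323989432557695
twist [ 0.09 -0.06  0.03]
```

Call:
carry_out(moves=[{"translation":[0,0,0],"twist":[0,0,0],"fingers":0.2},{"translation":[0,0,0],"twist":[0,0,0],"fingers":0.2},{"translation":[0,0,0],"twist":[0,0,0],"fingers":0.2},{"translation":[0,0,0],"twist":[0,0,0],"fingers":0.2},{"translation":[0,0,0],"twist":[0,0,0],"fingers":0.2},{"translation":[0,0,0],"twist":[0,0,0],"fingers":0.2}])

```text
time_s: 3.1
tcp_pos: [0.5467, -0.2589, 0.0352]
tcp_rot: [0.0, 0.988, 0.157, 0.0]
wrist_force: [-1.8, 1.1, 5.7]
gripper_width: 0.0581
```

Call:
carry_out(moves=[{"translation":[0,0,-20],"twist":[0,0,0],"fingers":0.2},{"translation":[0,0,-60],"twist":[0,0,0],"fingers":0.2},{"translation":[0,0,-60],"twist":[0,0,0],"fingers":0.2},{"translation":[0,0,-60],"twist":[0,0,0],"fingers":0.2}])

```text
time_s: 3.5
tcp_pos: [0.5469, -0.259, 0.0953]
tcp_rot: [0.001, 0.988, 0.157, 0.001]
wrist_force: [-0.0, 0.5, -0.6]
gripper_width: 0.0581
```

```bash
python3 - <<'E'
from h import *
c=cam('wrist'); save(c,'w3.png')
s=cam('side'); save(s,'s3.png',(230,90,380,260),4)
goto([.597,.056,.12],-72)
P=cloud(c); hsv=cv2.cvtColor(c['pixels'],cv2.COLOR_RGB2HSV)
E
```

```text
tcp [ 0.5456 -0.2581  0.0933] jaw -71.99 j6 0.62 w 0.058 t 3.6
shift [ 146.  -282.8  -26.4] rows 6.387314279519069
twist [-0.1   0.07  0.01]
```

View pics/w3.png

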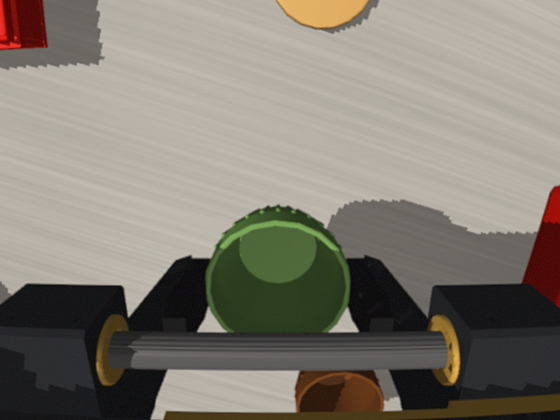

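View pics/s3.png

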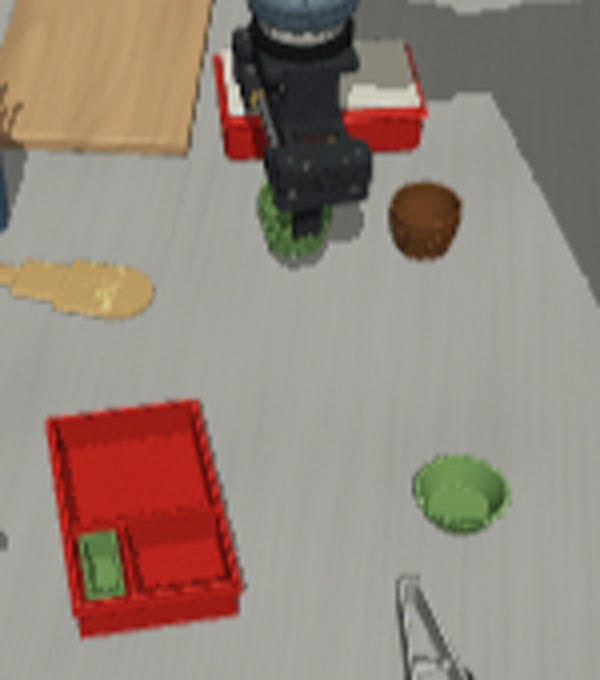

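Call:
carry_out(moves=[{"translation":[10,-20,-40],"twist":[0,0,0],"fingers":0.2},{"translation":[30,-60,-65],"twist":[0,0,0],"fingers":0.2},{"translation":[50,-100,-65],"twist":[0,0,0],"fingers":0.2},{"translation":[70,-140,-65],"twist":[0,0,0],"fingers":0.2},{"translation":[90,-180,-65],"twist":[0,0,0],"fingers":0.2},{"translation":[110,-220,-65],"twist":[0,0,0],"fingers":0.2},{"translation":[130,-255,-65],"twist":[0,0,0],"fingers":0.2},{"translation":[145,-281,-65],"twist":[0,0,0],"fingers":0.2}])

```text
time_s: 4.4
tcp_pos: [0.5963, 0.0561, 0.1576]
tcp_rot: [-0.001, 0.988, 0.157, -0.001]
wrist_force: [0.1, -0.7, -0.9]
gripper_width: 0.0579
```

```bash
python3 - <<'E'
from h import *
c=cam('wrist'); c=cam('wrist'); c=cam('wrist'); save(c,'w4.png')
np.save('w4.npy',c,allow_pickle=True)
goto([.597,.056,.12],-72)
P=cloud(c); hsv=cv2.cvtColor(c['pixels'],cv2.COLOR_RGB2HSV)
red=((hsv[...,0]<8)|(hsv[...,0]>172))&(hsv[...,1]>150)&(hsv[...,2]>60)
m=(red&(P[...,2]>.034)&(P[...,2]<.042)).astype(np.uint8)*255; cv2.imwrite('pics/m4.png',m)
vu=np.argwhere(m>0); q=onplane(c,vu[:,::-1],.038)[:,:2].astype(np.float32); print(cv2.minAreaRect(q),q.min(0),q.max(0))
E
```

```text
tcp [0.5964 0.0553 0.1577] jaw -71.8 j6 1.15 w 0.0581 t 4.55
shift [ 0.9 -0.4 37.7] rows 0.7537128480448204
twist [-0.07  0.16  0.2 ]
((0.628283679485321, 0.012435786426067352), (0.10924549400806427, 0.17918431758880615), 17.947336196899414) [ 0.564616   -0.08934164] [0.70679694 0.11386508]
```

View pics/w4.png

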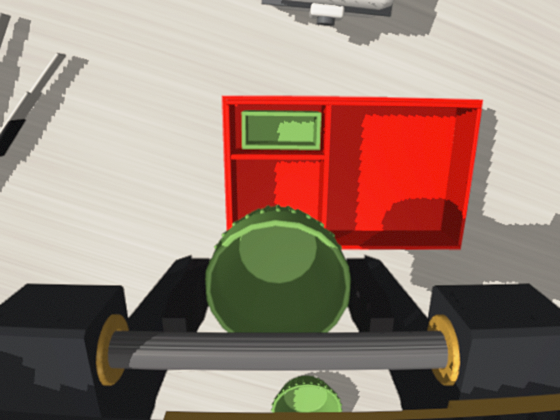

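View pics/m4.png

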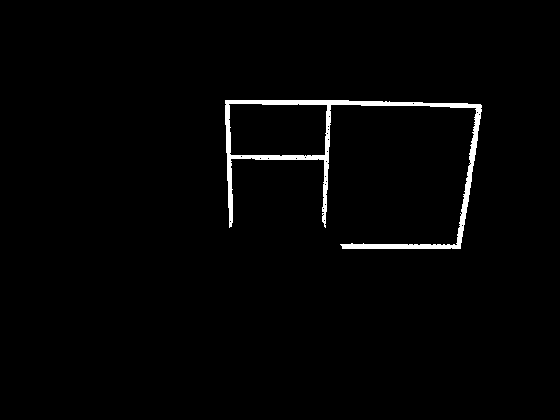

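```bash
python3 - <<'E'
from h import *
from scipy.optimize import least_squares
c=np.load('w4.npy',allow_pickle=True).item()
P=cloud(c); hsv=cv2.cvtColor(c['pixels'],cv2.COLOR_RGB2HSV)
g=(hsv[...,0]>40)&(hsv[...,0]<75)&(hsv[...,1]>90)
zr=.1577+.0108
p=P[g&(P[...,2]>.1)&(P[...,1]>-0.0)]; print('zmax pct',np.percentile(p[:,2],[50,90,99]))
m=(g&(P[...,2]>zr-.004)).astype(np.uint8)
vu=np.argwhere(m); vu=vu[vu[:,0]<300]
q=P[m>0][:,:3]
# outer per-row extents & per-column top -> outer rim
q2=onplane(c,vu[:,::-1],zr)[:,:2]
print(len(q2))
# fit circle to convex hull points
h=cv2.convexHull(q2.astype(np.float32))[:,0]
# keep densely: contour
mm=np.zeros_like(m);mm[vu[:,0],vu[:,1]]=1
hull=cv2.convexHull(vu[:,::-1].astype(np.int32))
pts=[x for x in max(cv2.findContours(mm,0,1)[0],key=len)[:,0] if cv2.pointPolygonTest(hull.astype(np.float32),(float(x[0]),float(x[1])),True)<1.5 and x[1]<285]
pts=np.array(pts); w=onplane(c,pts,zr)[:,:2]
f=least_squares(lambda a:np.hypot(w[:,0]-a[0],w[:,1]-a[1])-a[2],[.596,.056,.03],loss='soft_l1',f_scale=.0005)
print(f.x,len(pts),np.abs(f.fun).mean(),pts.min(0),pts.max(0))
f=least_squares(lambda a:np.hypot(w[:,0]-a[0],w[:,1]-a[1])-.030,[.596,.056],loss='soft_l1',f_scale=.0005);print(f.x)
goto([.5937,.0574,.12],-72)
E
```

```text
zmax pct [0.14538451 0.16707166 0.16877731]
1774
[0.59753415 0.0577016  0.0292293 ] 46 0.0001347514396311273 [205 260] [350 284]
[0.59499802 0.05689167]
tcp [0.5964 0.0553 0.1577] jaw -71.8 j6 1.15 w 0.0581 t 4.55
shift [-1.8 -2.8 37.7] rows 0.7565771352827534
twist [-0.07  0.16  0.2 ]
```

```bash
python3 - <<'E'
from h import *
from scipy.optimize import least_squares
c=np.load('w4.npy',allow_pickle=True).item()
P=cloud(c); hsv=cv2.cvtColor(c['pixels'],cv2.COLOR_RGB2HSV)
g=(hsv[...,0]>40)&(hsv[...,0]<75)&(hsv[...,1]>90)
zr=.1685
for thr in (.002,.003):
    m=g&(P[...,2]>zr-thr)
    pts=[]
    for u in range(212,345,4):
        v=np.where(m[:290,u])[0]
        if len(v): pts.append((u,v[0]))
    for v in range(262,286,3):
        u=np.where(m[v,190:370])[0]+190
        if len(u): pts+= [(u[0],v),(u[-1],v)]
    pts=np.array(pts); w=onplane(c,pts,zr)[:,:2]
    for r in (None,.030):
        fn=(lambda a:np.hypot(w[:,0]-a[0],w[:,1]-a[1])-(a[2] if r is None else r))
        f=least_squares(fn,[.596,.056,.03][:3 if r is None else 2],loss='soft_l1',f_scale=.0005); print(thr,f.x.round(4),np.abs(f.fun).mean())
save(c,'w4c.png',(190,190,370,340),4)
E
```

```text
0.002 [0.5969 0.0575 0.0293] 0.002210362887219817
0.002 [0.596  0.0573] 0.002351433376831093
0.003 [0.5974 0.0577 0.0292] 0.0022020992737537565
0.003 [0.5964 0.0574] 0.002355778873510818
```

View pics/w4c.png

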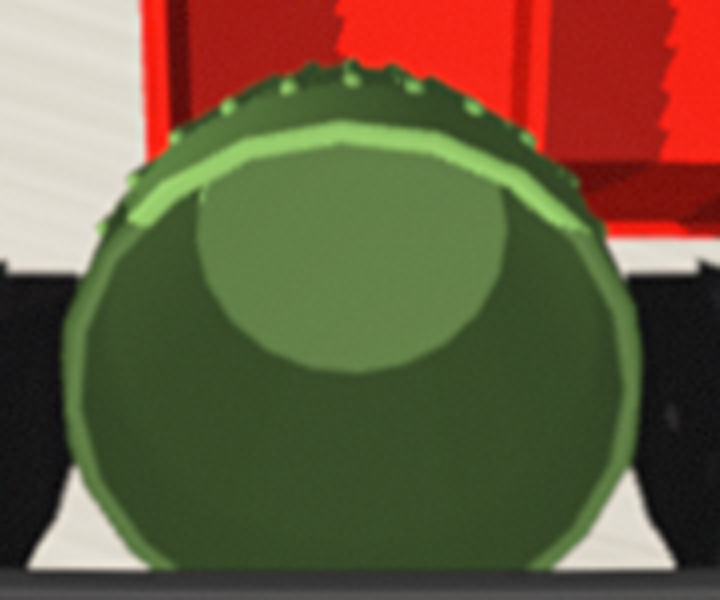

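```bash
python3 - <<'E'
from h import *
from scipy.optimize import least_squares
c=np.load('w4.npy',allow_pickle=True).item()
pts=np.array([(345,121),(250,137),(435,134),(170,182),(530,178),(130,213),(65,330),(640,335),(63,380),(641,380),(90,480),(613,480),(130,545),(575,545)],float)/4+[190-.5+.125,190-.5+.125]
for zr in (.1665,.1685,.1705):
    w=onplane(c,pts,zr)[:,:2]
    f=least_squares(lambda a:np.hypot(w[:,0]-a[0],w[:,1]-a[1])-a[2],[.596,.056,.03]); print(zr,f.x.round(4),(f.fun*1e3).round(1))
E
```

```text
0.1665 [0.5957 0.0571 0.0295] [ 0.1  0.1 -0.1 -0.3 -0.1  0.   0.3  0.3 -0.  -0.  -0.3 -0.5  0.2  0.3]
0.1685 [0.5968 0.0574 0.0291] [ 0.1  0.1 -0.1 -0.3 -0.1  0.   0.3  0.3 -0.  -0.  -0.3 -0.4  0.2  0.2]
0.1705 [0.5978 0.0578 0.0287] [ 0.1  0.1 -0.1 -0.3 -0.1  0.   0.3  0.3 -0.  -0.  -0.3 -0.4  0.2  0.2]
```

Call:
carry_out(moves=[{"translation":[-2.3,-1,30],"twist":[0,0,0],"fingers":0.2},{"translation":[-2.3,-1,60],"twist":[0,0,0],"fingers":0.2},{"translation":[-2.3,-1,74],"twist":[0,0,0],"fingers":0.2},{"translation":[-2.3,-1,74],"twist":[0,0,0],"fingers":0.2},{"translation":[-2.3,-1,74],"twist":[0,0,0],"fingers":0.2}])

```text
time_s: 5.05
tcp_pos: [0.5951, 0.0529, 0.0858]
tcp_rot: [0.0, 0.988, 0.156, -0.0]
wrist_force: [0.3, -0.3, -0.1]
gripper_width: 0.0578
```

```bash
python3 - <<'E'
from h import *
c=cam('wrist'); save(c,'w5.png')
np.save('w5.npy',c,allow_pickle=True)
goto([.5937,.0574,.042],-72)
s=cam('side'); save(s,'s5.png',(220,160,320,270),5); s=cam('scene'); save(s,'c5.png',(230,150,340,260),5)
for i in range(4): cam('side'); print(get_state()['tcp_pos'].round(4))
P=cloud(c); hsv=cv2.cvtColor(c['pixels'],cv2.COLOR_RGB2HSV)
red=((hsv[...,0]<8)|(hsv[...,0]>172))&(hsv[...,1]>150)&(hsv[...,2]>60)
m=(red&(P[...,2]>.034)&(P[...,2]<.042))
vu=np.argwhere(m); q=onplane(c,vu[:,::-1],.038)[:,:2].astype(np.float32); print(cv2.minAreaRect(q))
E
```

```text
tcp [0.5958 0.053  0.0866] jaw -72.03 j6 1.15 w 0.0586 t 5.1
shift [-0.7 -4.9 44.6] rows 0.8979787492316366
twist [ 0.04 -0.09 -0.03]
[0.596  0.0534 0.0871]
[0.5958 0.0535 0.0869]
[0.5956 0.0535 0.0866]
[0.5954 0.0536 0.0864]
((0.6282919645309448, 0.012480385601520538), (0.1092192530632019, 0.17873629927635193), 18.034099578857422)
```

View pics/w5.png

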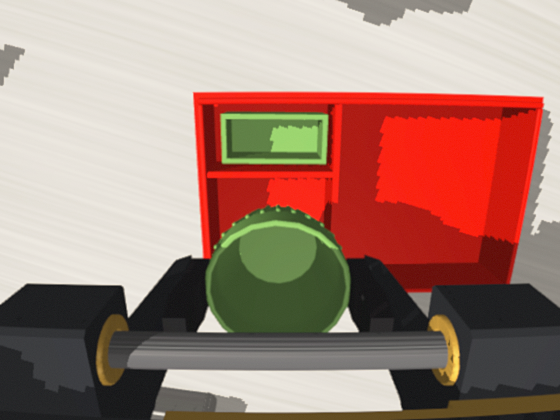

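View pics/s5.png

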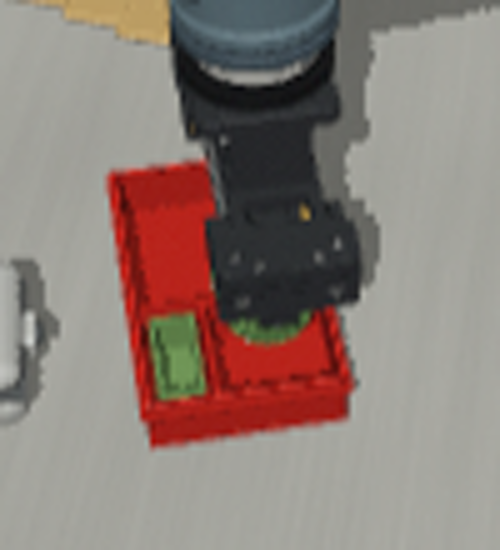

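View pics/c5.png

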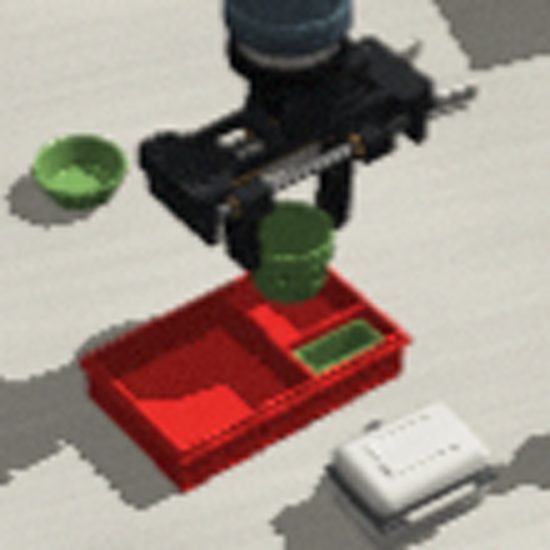

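Call:
carry_out(moves=[{"translation":[-1,-3,6],"twist":[0,0,0],"fingers":0.2},{"translation":[-1,-3,6],"twist":[0,0,0],"fingers":0.2},{"translation":[-1,-3,6],"twist":[0,0,0],"fingers":0.2}])

```text
time_s: 5.7
tcp_pos: [0.5925, 0.0564, 0.079]
tcp_rot: [-0.0, 0.988, 0.157, -0.0]
wrist_force: [-0.7, 0.3, -0.8]
gripper_width: 0.058
```

```bash
cat > rel.py <<'E'
from h import *
from scipy.optimize import least_squares
c=cam('wrist'); c=cam('wrist'); 
import sys; save(c,sys.argv[1])
P=cloud(c); hsv=cv2.cvtColor(c['pixels'],cv2.COLOR_RGB2HSV)
red=((hsv[...,0]<8)|(hsv[...,0]>172))&(hsv[...,1]>150)&(hsv[...,2]>60)
m=(red&(P[...,2]>.034)&(P[...,2]<.042))
vu=np.argwhere(m); q=onplane(c,vu[:,::-1],.038)[:,:2].astype(np.float32); r=cv2.minAreaRect(q); print(r)
a=np.radians(r[2]); bay=np.array(r[0])+np.array([[np.cos(a),-np.sin(a)],[np.sin(a),np.cos(a)]])@[-.019,.0535]
pts=np.array([(345,121),(250,137),(435,134),(170,182),(530,178),(130,213),(65,330),(640,335),(63,380),(641,380),(90,480),(613,480),(130,545),(575,545)],float)/4+[189.6,189.6]
tz=get_state()['tcp_pos'][2]
w=onplane(c,pts,tz+.0098)[:,:2]
f=least_squares(lambda a:np.hypot(w[:,0]-a[0],w[:,1]-a[1])-a[2],[.596,.056,.03])
d=np.r_[bay-f.x[:2],0]; print('bay',bay.round(4),'cup',f.x.round(4),'tool shift mm',(d@q2R(get_state()['tcp_rot'])*1000).round(1))
goto([*bay,.042],r[2]-90)
E
python3 rel.py w6.png
```

```text
((0.6282646656036377, 0.012491710484027863), (0.109049953520298, 0.17868322134017944), 17.98927116394043)
bay [0.5937 0.0575] cup [0.5925 0.0564 0.0293] tool shift mm [ 1.5 -0.7 -0. ]
tcp [0.5929 0.0563 0.0794] jaw -71.98 j6 1.15 w 0.0582 t 5.8
shift [ 1.1 -1.  37.4] rows 0.7484905643532462
twist [-0.    0.01  0.03]
```

View pics/w6.png

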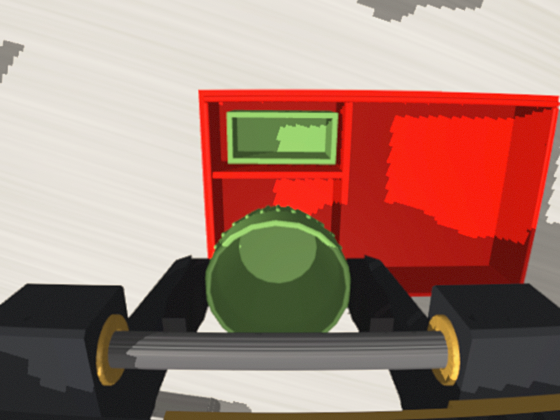

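Call:
carry_out(moves=[{"translation":[1,-0.8,15],"twist":[0,0,0],"fingers":0.2},{"translation":[1,-0.8,28],"twist":[0,0,0],"fingers":0.2},{"translation":[1,-0.8,32],"twist":[0,0,0],"fingers":0.2},{"translation":[1,-0.8,32],"twist":[0,0,0],"fingers":0.2},{"translation":[1,-0.8,32],"twist":[0,0,0],"fingers":0.2}])

```text
time_s: 6.3
tcp_pos: [0.5936, 0.0573, 0.0472]
tcp_rot: [-0.0, 0.988, 0.157, -0.0]
wrist_force: [0.1, 0.1, -0.1]
gripper_width: 0.0582
```

```bash
python3 rel.py w7.png; python3 - <<'E'
from h import *
s=cam('side'); save(s,'s7.png',(220,160,320,270),5); s=cam('scene'); save(s,'c7.png',(230,150,340,260),5)
print(get_state()['wrist_force'],get_state()['tcp_pos'])
E
```

```text
((0.6284250020980835, 0.013526320457458496), (0.10815703123807907, 0.1766887903213501), 17.99112319946289)
bay [0.5938 0.0585] cup [0.5937 0.0573 0.0293] tool shift mm [ 0.5 -1.2  0. ]
tcp [0.5941 0.0572 0.0479] jaw -71.99 j6 1.15 w 0.058 t 6.4
shift [ 0.2 -1.3  5.9] rows 0.12063923456532487
twist [ 0.02 -0.04  0.02]
[ 0.29466828  0.41097221 -0.86030632] [0.59413693 0.05720354 0.0480401 ]
```

View pics/c7.png

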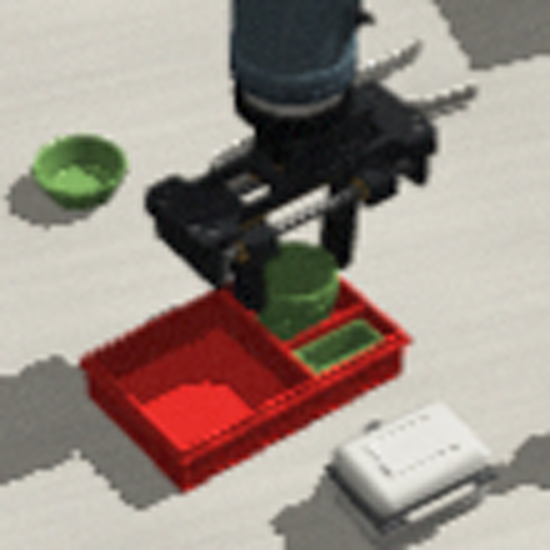

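View pics/w7.png

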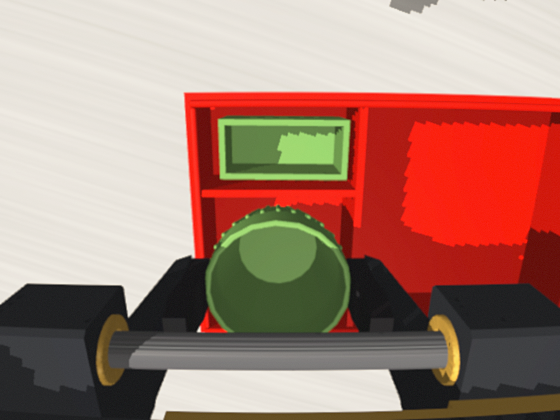

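Call:
carry_out(moves=[{"translation":[0,-0.2,4],"twist":[0,0,0],"fingers":0.2},{"translation":[0,-0.2,7],"twist":[0,0,0],"fingers":0.2},{"translation":[0,-0.2,7.5],"twist":[0,0,0],"fingers":0.2},{"translation":[0,-0.2,7.5],"twist":[0,0,0],"fingers":0.2}])

```text
time_s: 6.9
tcp_pos: [0.5934, 0.0575, 0.0397]
tcp_rot: [-0.0, 0.988, 0.157, -0.0]
wrist_force: [0.3, -0.2, 0.3]
gripper_width: 0.0583
```

```bash
python3 - <<'E'
from h import *
c=cam('wrist'); save(c,'w8.png')
print(get_state()['wrist_force'],get_state()['tcp_pos'])
P=cloud(c); hsv=cv2.cvtColor(c['pixels'],cv2.COLOR_RGB2HSV)
g=(hsv[...,0]>40)&(hsv[...,0]<75)&(hsv[...,1]>90)
sel=np.zeros_like(g);sel[205:340,200:355]=1
p=P[g&sel];print('z top',np.percentile(p[:,2],[97,99]))
E
```

```text
[0.3197325  0.22593801 0.15399226] [0.59353399 0.05744052 0.03984726]
z top [0.05012907 0.05065392]
```

View pics/w8.png

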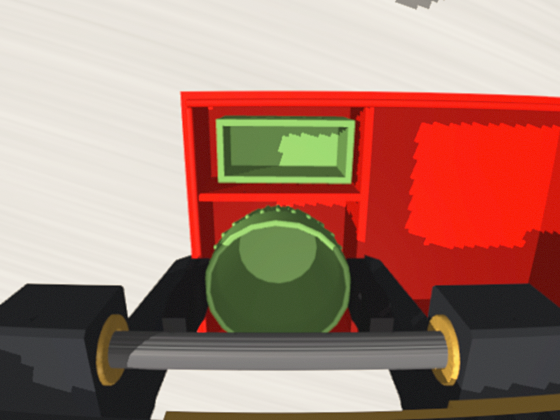

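Call:
carry_out(moves=[{"translation":[0,0,0.3],"twist":[0,0,0],"fingers":0.45},{"translation":[0,0,0.3],"twist":[0,0,0],"fingers":0.6},{"translation":[0,0,0.3],"twist":[0,0,0],"fingers":0.8},{"translation":[0,0,0.3],"twist":[0,0,0],"fingers":0.8},{"translation":[0,0,-20],"twist":[0,0,0],"fingers":0.8},{"translation":[0,0,-70],"twist":[0,0,0],"fingers":0.8},{"translation":[0,0,-110],"twist":[0,0,0],"fingers":0.8},{"translation":[0,0,-110],"twist":[0,0,0],"fingers":0.8}])

```text
time_s: 7.75
tcp_pos: [0.5979, 0.0571, 0.157]
tcp_rot: [0.002, 0.988, 0.157, 0.006]
wrist_force: [0.8, -0.5, 0.1]
gripper_width: 0.0795
```

```bash
python3 - <<'E'
from h import *
c=cam('wrist'); c=cam('wrist'); save(c,'w9.png')
s=cam('side'); save(s,'s9.png',(200,160,340,340),4)
P=cloud(c); hsv=cv2.cvtColor(c['pixels'],cv2.COLOR_RGB2HSV)
red=((hsv[...,0]<8)|(hsv[...,0]>172))&(hsv[...,1]>150)&(hsv[...,2]>60)
m=(red&(P[...,2]>.034)&(P[...,2]<.042))
vu=np.argwhere(m); q=onplane(c,vu[:,::-1],.038)[:,:2].astype(np.float32); print(cv2.minAreaRect(q))
g=(hsv[...,0]>40)&(hsv[...,0]<75)&(hsv[...,1]>90)&(P[...,2]>.0445)&(P[...,2]<.06)
k,l,st,ce=cv2.connectedComponentsWithStats(g.astype(np.uint8)); print(st[1:,4])
i=1+np.argmax(st[1:,4]); vu=np.argwhere(l==i); q=onplane(c,vu[:,::-1],.049)[:,:2].astype(np.float32); print(cv2.minEnclosingCircle(q))
p=P[l==i]; A=np.c_[p[:,:2]-p[:,:2].mean(0),np.ones(len(p))]
print('z',np.percentile(p[:,2],[10,50,99]))
goto([.5805,.30,.2])
E
```

```text
((0.6281654238700867, 0.012382268905639648), (0.10931221395730972, 0.17918507754802704), 17.987869262695312)
[993]
((0.5938182473182678, 0.05774523690342903), 0.029971705749630928)
z [0.04609891 0.04792319 0.04950092]
tcp [0.5931 0.0575 0.1495] jaw -71.99 j6 1.15 w 0.0791 t 7.9
shift [  62.9 -234.6  -50.5] rows 4.960889451511743
```

View pics/w9.png

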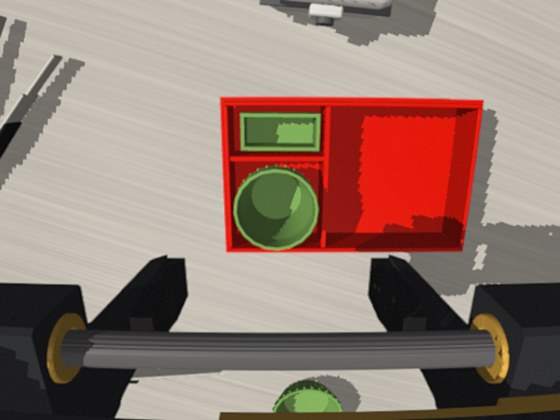

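View pics/s9.png

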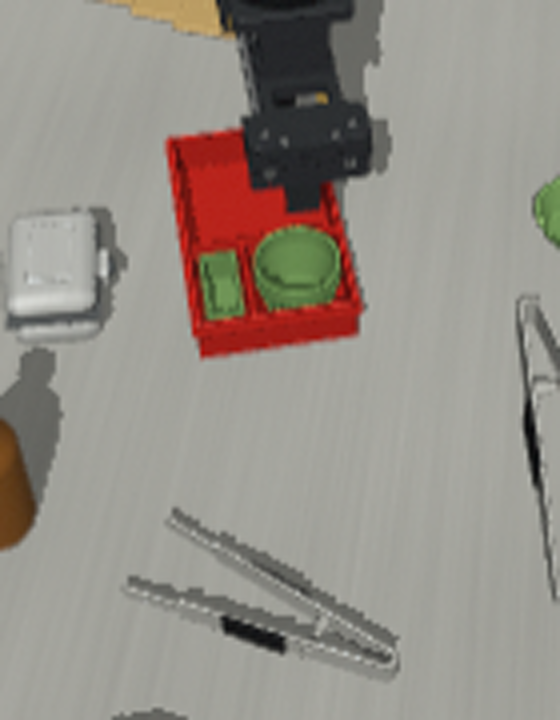

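The cup stands in the bay: its rim is level at 49 mm, it is centred within 0.5 mm, and the tier hasn't moved. Next I'll hover over the smaller tongs, about 170 mm long, at side (265,307).

Call:
carry_out(moves=[{"translation":[10,-40,-10],"twist":[0,0,8],"fingers":0.8},{"translation":[20,-80,-10],"twist":[0,0,16],"fingers":0.8},{"translation":[30,-120,-10],"twist":[0,0,24],"fingers":0.8},{"translation":[42,-165,-10],"twist":[0,0,32],"fingers":0.8},{"translation":[52,-210,-10],"twist":[0,0,34],"fingers":0.8},{"translation":[58,-232,-10],"twist":[0,0,34],"fingers":0.8},{"translation":[58,-232,-10],"twist":[0,0,34],"fingers":0.8},{"translation":[58,-232,-10],"twist":[0,0,34],"fingers":0.8}])

```text
time_s: 8.7
tcp_pos: [0.5758, 0.2957, 0.1577]
tcp_rot: [0.001, 0.99, -0.138, -0.002]
wrist_force: [0.8, -0.7, 0.1]
gripper_width: 0.079
```

```bash
python3 - <<'E'
from h import *
c=cam('wrist'); c=cam('wrist'); c=cam('wrist');save(c,'w10.png'); np.save('w10.npy',c,allow_pickle=True)
goto([.5765,.296,.16],-106)
P=cloud(c)
m=((P[...,2]>.012)&(P[...,2]<.03)&(P[...,0]>.46)&(P[...,0]<.70)&(P[...,1]>.2)&(P[...,1]<.40))
cv2.imwrite('pics/m10.png',m.astype(np.uint8)*255)
E
```

```text
tcp [0.5769 0.2945 0.159 ] jaw -106.08 j6 2.14 w 0.0789 t 8.85
shift [-0.8 -1.3 -1. ] rows 0.036590729986928035
twist [ 0.07  0.07 -0.08]
```

View pics/w10.png

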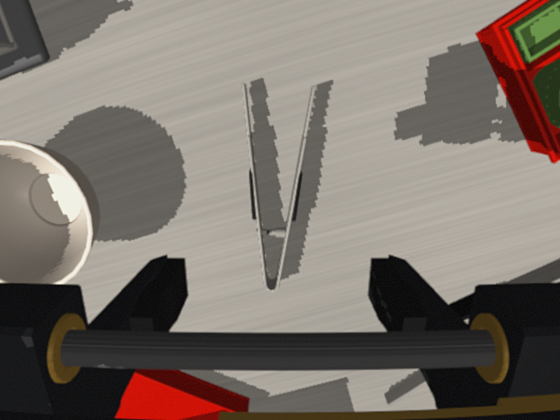

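View pics/m10.png

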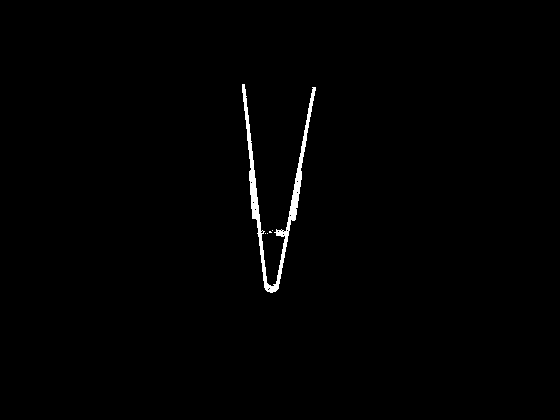

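```bash
python3 - <<'E'
from h import *
c=np.load('w10.npy',allow_pickle=True).item()
save(c,'w10c.png',(225,70,345,300),3)
P=cloud(c); m=((P[...,2]>.012)&(P[...,2]<.03)&(P[...,0]>.46)&(P[...,0]<.70)&(P[...,1]>.2)&(P[...,1]<.40))
t=onplane(c,[(244,85),(314,88)],.016)[:,:2]; b=onplane(c,[(272,291)],.02)[0,:2]
tm=t.mean(0); u=(tm-b)/np.linalg.norm(tm-b); print('tips',t,'bow',b,'len',np.linalg.norm(tm-b),'gap',np.linalg.norm(t[0]-t[1]),'ang',np.degrees(np.arctan2(u[1],u[0])))
O=b+.085*u; O2=tm-.083*u; print(O,O2)
# dark plates
d=m&(c['pixels'].max(2)<50); vu=np.argwhere(d); q=onplane(c,vu[:,::-1],.02)[:,:2]
n=np.array([-u[1],u[0]]); s=(q-b)@n; 
for g in (s>0,s<0): print(len(q[g]),'along',np.percentile((q[g]-b)@u,[2,50,98]).round(4),'lat',np.percentile(s[g],[2,98]).round(4))
goto([*O,.10],np.degrees(np.arctan2(u[1],u[0]))+90)
E
```

```text
tips [[0.66118414 0.29544316]
 [0.64491855 0.24661338]] bow [0.49483768 0.32264426] len 0.16642047381121558 gap 0.05146762865378724 ang -18.068517017737857
[0.57564601 0.29628116] [0.57414438 0.29677106]
66 along [0.0663 0.0821 0.1014] lat [0.0164 0.02  ]
107 along [0.0663 0.0829 0.1021] lat [-0.0193 -0.0147]
tcp [0.5769 0.2945 0.159 ] jaw -106.08 j6 2.14 w 0.0789 t 8.85
shift [-1.7 -1.4 59. ] rows 1.1815499521533384
twist [0.07 0.07 1.99]
```

View pics/w10c.png

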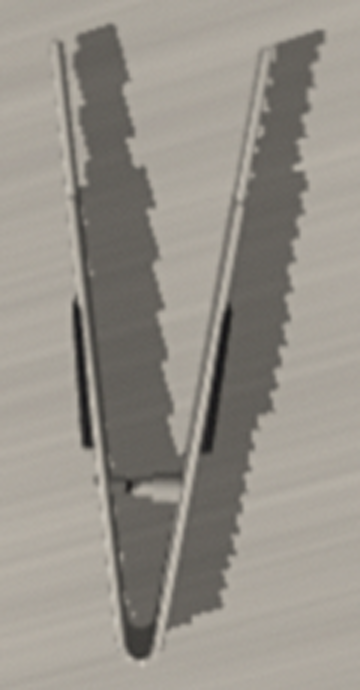

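Call:
carry_out(moves=[{"translation":[-2.3,-1.3,40],"twist":[0,0,2],"fingers":0.8},{"translation":[-2.3,-1.3,80],"twist":[0,0,2],"fingers":0.8},{"translation":[-2.3,-1.3,110],"twist":[0,0,2],"fingers":0.8},{"translation":[-2.3,-1.3,110],"twist":[0,0,2],"fingers":0.8},{"translation":[-2.3,-1.3,110],"twist":[0,0,2],"fingers":0.8}])

```text
time_s: 9.35
tcp_pos: [0.5755, 0.2969, 0.0502]
tcp_rot: [0.0, 0.988, -0.157, -0.0]
wrist_force: [-0.5, 0.1, 0.0]
gripper_width: 0.0793
```

```bash
python3 - <<'E'
from h import *
c=cam('wrist'); save(c,'w11.png'); np.save('w11.npy',c,allow_pickle=True)
for i in range(3): cam('side'); goto([.5747,.2966,.004],-108.1)
E
```

```text
tcp [0.5771 0.2978 0.0524] jaw -108.04 j6 2.18 w 0.079 t 9.45
shift [-2.   2.  48.4] rows 0.9699378612041835
twist [-0.12 -0.17  0.06]
tcp [0.5771 0.2981 0.0527] jaw -108.02 j6 2.18 w 0.0793 t 9.5
shift [-2.   2.3 48.7] rows 0.9749935970250374
twist [-0.14 -0.2   0.08]
tcp [0.577  0.2982 0.0526] jaw -108.01 j6 2.18 w 0.0795 t 9.55
shift [-1.9  2.3 48.6] rows 0.9732750252757663
twist [-0.14 -0.2   0.09]
```

View pics/w11.png

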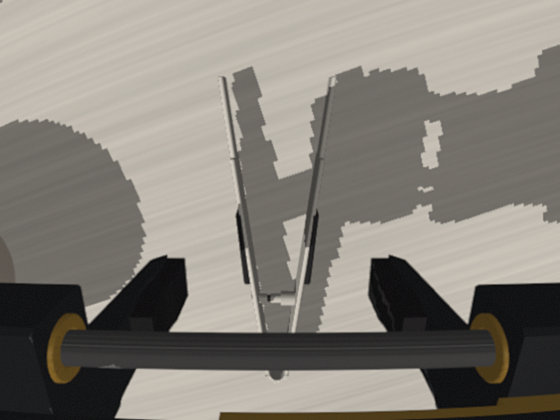

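Call:
carry_out(moves=[{"translation":[-2,0.5,25],"twist":[0,0,0],"fingers":0.6},{"translation":[-2,0.5,42],"twist":[0,0,0],"fingers":0.4},{"translation":[-2,0.5,46],"twist":[0,0,0],"fingers":0.2},{"translation":[-2,0.5,46],"twist":[0,0,0],"fingers":0.1},{"translation":[-2,0.5,46],"twist":[0,0,0],"fingers":0.1}])

```text
time_s: 10.05
tcp_pos: [0.5737, 0.2982, 0.0047]
tcp_rot: [-0.0, 0.988, -0.156, 0.0]
wrist_force: [0.2, 1.3, -1.2]
gripper_width: 0.0486
```

```bash
python3 - <<'E'
from h import *
c=cam('wrist'); save(c,'w12.png'); np.save('w12.npy',c,allow_pickle=True)
for i in range(2): cam('side'); goto([.5747,.2966,.004],-108.1)
P=cloud(c);print(get_state()['wrist_force'])
E
```

```text
tcp [0.574  0.2983 0.005 ] jaw -107.99 j6 2.18 w 0.0483 t 10.15
shift [1.2 1.4 1. ] rows 0.04282049597460873
twist [-0.06 -0.08  0.11]
tcp [0.5739 0.2983 0.005 ] jaw -107.99 j6 2.18 w 0.0487 t 10.2
shift [1.3 1.4 1. ] rows 0.04248207249217775
twist [-0.05 -0.07  0.11]
[-0.44837871  0.0454309  -0.70781145]
```

View pics/w12.png

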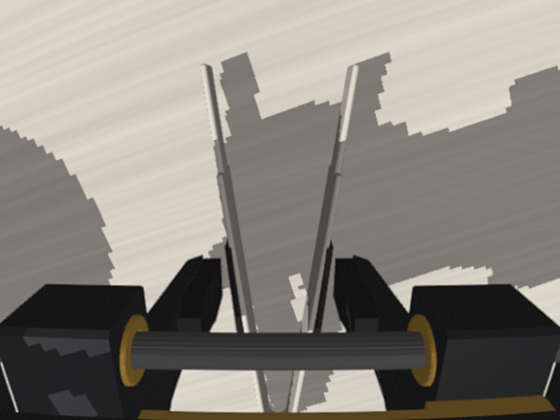

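Call:
carry_out(moves=[{"translation":[0,0,0.5],"twist":[0,0,0],"fingers":-0.1},{"translation":[0,0,0.5],"twist":[0,0,0],"fingers":-0.2},{"translation":[0,0,0.5],"twist":[0,0,0],"fingers":-0.3},{"translation":[0,0,0.5],"twist":[0,0,0],"fingers":-0.38},{"translation":[0,0,0.5],"twist":[0,0,0],"fingers":-0.43},{"translation":[0,0,0.5],"twist":[0,0,0],"fingers":-0.43},{"translation":[0,0,0.5],"twist":[0,0,0],"fingers":-0.43},{"translation":[0,0,0.5],"twist":[0,0,0],"fingers":-0.43}])

```text
time_s: 11.0
tcp_pos: [0.5736, 0.2982, 0.004]
tcp_rot: [-0.0, 0.988, -0.156, 0.0]
wrist_force: [-0.6, -0.3, 6.1]
gripper_width: 0.0256
```

```bash
python3 - <<'E'
from h import *
c=cam('wrist'); save(c,'w13.png'); np.save('w13.npy',c,allow_pickle=True)
for i in range(3): cam('side'); goto([.5747,.2966,.004],-108.1)
print(get_state()['wrist_force'])
E
```

```text
tcp [0.5736 0.2981 0.004 ] jaw -107.99 j6 2.18 w 0.0253 t 11.1
shift [1.5 1.1 0. ] rows 0.037591154061654655
twist [-0.03 -0.05  0.11]
tcp [0.5736 0.2981 0.004 ] jaw -108.0 j6 2.18 w 0.0253 t 11.15
shift [1.5 1.1 0. ] rows 0.03684718908031525
twist [-0.03 -0.05  0.1 ]
tcp [0.5736 0.2981 0.004 ] jaw -107.99 j6 2.18 w 0.0255 t 11.2
shift [1.5 1.1 0. ] rows 0.037274180014629725
twist [-0.03 -0.05  0.11]
[-0.17384746 -0.23336826  4.98940505]
```

View pics/w13.png

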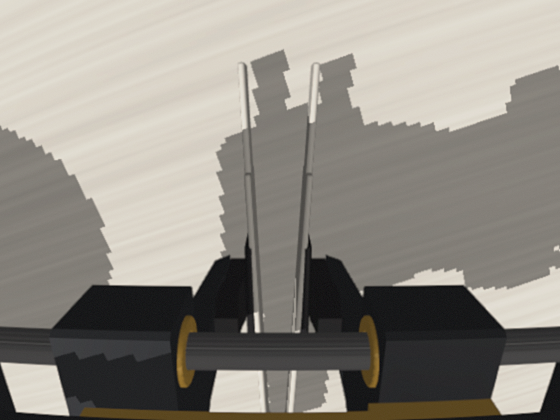

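Call:
carry_out(moves=[{"translation":[0,0,-5],"twist":[0,0,0],"fingers":-0.43},{"translation":[0,0,-20],"twist":[0,0,0],"fingers":-0.43},{"translation":[0,0,-50],"twist":[0,0,0],"fingers":-0.43},{"translation":[0,0,-90],"twist":[0,0,0],"fingers":-0.43},{"translation":[0,0,-120],"twist":[0,0,0],"fingers":-0.43},{"translation":[0,0,-120],"twist":[0,0,0],"fingers":-0.43},{"translation":[0,0,-120],"twist":[0,0,0],"fingers":-0.43}])

```text
time_s: 11.9
tcp_pos: [0.5733, 0.2982, 0.1245]
tcp_rot: [-0.0, 0.988, -0.156, 0.001]
wrist_force: [-0.3, 0.7, -1.0]
gripper_width: 0.0251
```

```bash
python3 - <<'E'
from h import *
c=cam('wrist');c=cam('wrist'); save(c,'w14.png'); np.save('w14.npy',c,allow_pickle=True)
s=cam('side'); save(s,'s14.png',(200,200,340,340),4)
for i in range(2): cam('side'); goto([.5149,.0834,.124],-108.1)
print(get_state()['wrist_force'])
E
```

```text
tcp [0.5718 0.2976 0.1214] jaw -107.99 j6 2.18 w 0.0253 t 12.1
shift [ 12.1 221.3  -2.2] rows 4.43323320891479
twist [0.12 0.17 0.11]
tcp [0.572  0.2977 0.1216] jaw -107.99 j6 2.18 w 0.0251 t 12.15
shift [ 11.9 221.5  -2. ] rows 4.43565647381729
twist [0.11 0.16 0.11]
[-0.37160362  0.29391792 -0.71213404]
```

View pics/w14.png

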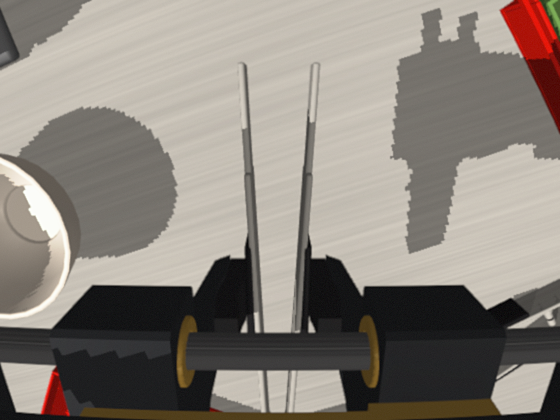

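View pics/s14.png

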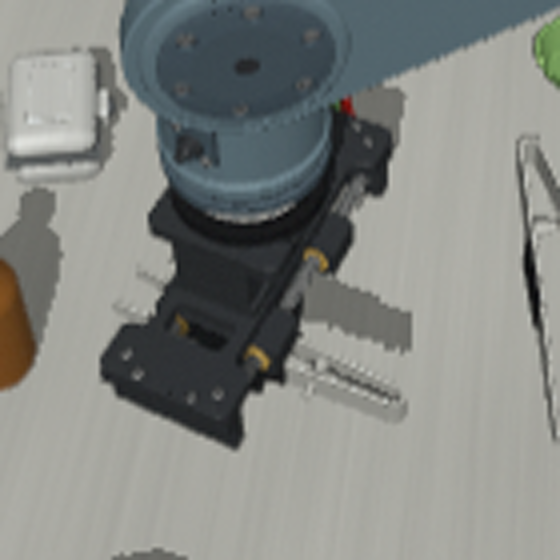

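```bash
python3 - <<'E'
from h import *
c=np.load('w14.npy',allow_pickle=True).item()
d=c['depth']
cv2.imwrite('pics/w14z.png',cv2.resize(c['pixels'][55:130,225:335,::-1],None,fx=7,fy=7,interpolation=cv2.INTER_NEAREST))
for r in (64,68,72,80,90): 
    print(r,d[r,236:254].round(3),d[r,304:324].round(3))
E
```

```text
64 [0.251 0.251 0.125 0.125 0.125 0.125 0.125 0.126 0.127 0.133 0.252 0.252
 0.25  0.25  0.251 0.251 0.252 0.251] [0.251 0.251 0.251 0.251 0.251 0.251 0.25  0.251 0.131 0.127 0.125 0.125
 0.125 0.125 0.127 0.251 0.25  0.252 0.251 0.252]
68 [0.252 0.25  0.126 0.126 0.126 0.126 0.126 0.125 0.126 0.131 0.135 0.252
 0.251 0.252 0.252 0.252 0.253 0.252] [0.253 0.251 0.251 0.251 0.253 0.253 0.251 0.133 0.128 0.126 0.125 0.126
 0.125 0.125 0.126 0.126 0.251 0.251 0.252 0.252]
72 [0.252 0.252 0.126 0.127 0.127 0.126 0.126 0.127 0.128 0.13  0.133 0.251
 0.252 0.252 0.252 0.253 0.252 0.253] [0.253 0.252 0.253 0.252 0.252 0.254 0.135 0.133 0.128 0.127 0.127 0.127
 0.126 0.126 0.126 0.126 0.253 0.253 0.253 0.253]
80 [0.254 0.254 0.127 0.127 0.126 0.129 0.127 0.126 0.126 0.129 0.133 0.137
 0.254 0.254 0.254 0.254 0.254 0.254] [0.254 0.255 0.254 0.255 0.254 0.253 0.135 0.13  0.128 0.128 0.126 0.126
 0.128 0.128 0.126 0.256 0.253 0.255 0.253 0.254]
90 [0.256 0.256 0.256 0.129 0.128 0.127 0.129 0.129 0.128 0.128 0.13  0.135
 0.257 0.257 0.256 0.256 0.257 0.255] [0.256 0.258 0.257 0.256 0.256 0.136 0.133 0.128 0.129 0.127 0.127 0.128
 0.127 0.127 0.129 0.256 0.257 0.256 0.257 0.257]
```

View pics/w14z.png

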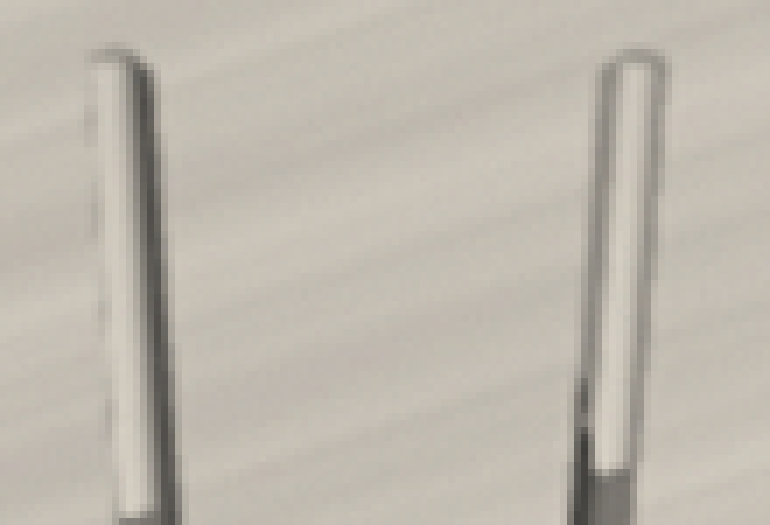

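Call:
carry_out(moves=[{"translation":[2,40,0],"twist":[0,0,0],"fingers":-0.435},{"translation":[4,80,0],"twist":[0,0,0],"fingers":-0.435},{"translation":[6,120,0],"twist":[0,0,0],"fingers":-0.435},{"translation":[8,160,0],"twist":[0,0,0],"fingers":-0.435},{"translation":[10,200,0],"twist":[0,0,0],"fingers":-0.435},{"translation":[11.5,221,0],"twist":[0,0,0],"fingers":-0.435},{"translation":[11.5,221,0],"twist":[0,0,0],"fingers":-0.435},{"translation":[11.5,221,0],"twist":[0,0,0],"fingers":-0.435}])

```text
time_s: 12.95
tcp_pos: [0.5157, 0.0843, 0.123]
tcp_rot: [-0.0, 0.988, -0.157, -0.0]
wrist_force: [0.5, 0.1, -0.5]
gripper_width: 0.0254
```

```bash
cat > tip.py <<'E'
from h import *
import sys
c=cam('wrist');c=cam('wrist'); save(c,sys.argv[1]+'.png'); np.save(sys.argv[1]+'.npy',c,allow_pickle=True)
P=cloud(c); d=c['depth']; sl=slopes
ts=get_state(); tz=ts['tcp_pos'][2]
near=(d>.10)&(d<.145)
outs=[];mids=[]
for r in range(66,84,2):
    L=np.where(near[r,225:278])[0]+225; Rr=np.where(near[r,278:335])[0]+278
    # top surface: within 2.5mm of min depth
    lo=L[0]-.5; ro=Rr[-1]+.5
    s=slopes(c,[(lo,r),(ro,r)]); dd=np.median(d[r,L[:5]]),np.median(d[r,Rr[-5:]])
    outs.append(np.hypot((s[1,0]-s[0,0])*np.mean(dd),0)*1000)
print('outer widths',np.round(outs,2),'gap~',round(np.mean(outs[:4])-5,2))
for u in [(240,68),(316,68)]: 
    print('tip top xyz',dep(c,[u]).round(4), 'plane', onplane(c,[u],tz+.012).round(4))
hsv=cv2.cvtColor(c['pixels'],cv2.COLOR_RGB2HSV)
g=(hsv[...,0]>40)&(hsv[...,0]<75)&(hsv[...,1]>90)&(P[...,2]>.043)&(P[...,2]<.06)
vu=np.argwhere(g)
if len(vu): q=onplane(c,vu[:,::-1],.049)[:,:2].astype(np.float32); print('cup',cv2.minEnclosingCircle(q))
goto([.5149,.0834,.069],-108.1); print(ts['wrist_force'])
E
python3 tip.py w15; python3 - <<'E'
from h import *
s=cam('side'); save(s,'s15.png',(200,150,400,330),4)
E
```

```text
outer widths [27.11 27.51 27.08 27.47 27.57 27.54 27.21 27.32 27.  ] gap~ 22.29
tip top xyz [[0.5996 0.0708 0.1338]] plane [[0.5994 0.0707 0.1352]]
tip top xyz [[0.5916 0.0463 0.1344]] plane [[0.5915 0.0464 0.1352]]
cup ((0.5928318500518799, 0.057603370398283005), 0.029657913371920586)
tcp [0.5159 0.0852 0.1232] jaw -107.95 j6 1.82 w 0.0252 t 13.05
shift [-0.4  2.  54.2] rows 1.084580877390675
twist [-0.01  0.03  0.15]
[-0.77545478  0.33550011 -1.0116602 ]
```

View pics/w15.png

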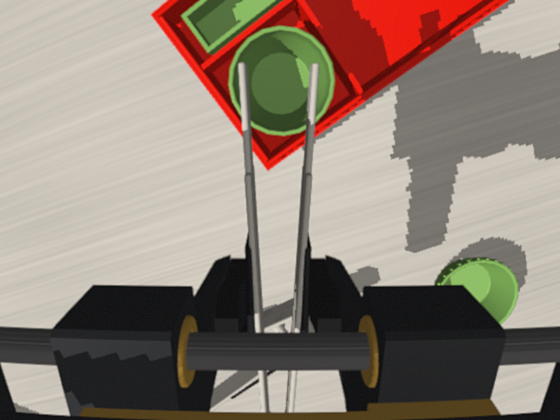

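View pics/s15.png

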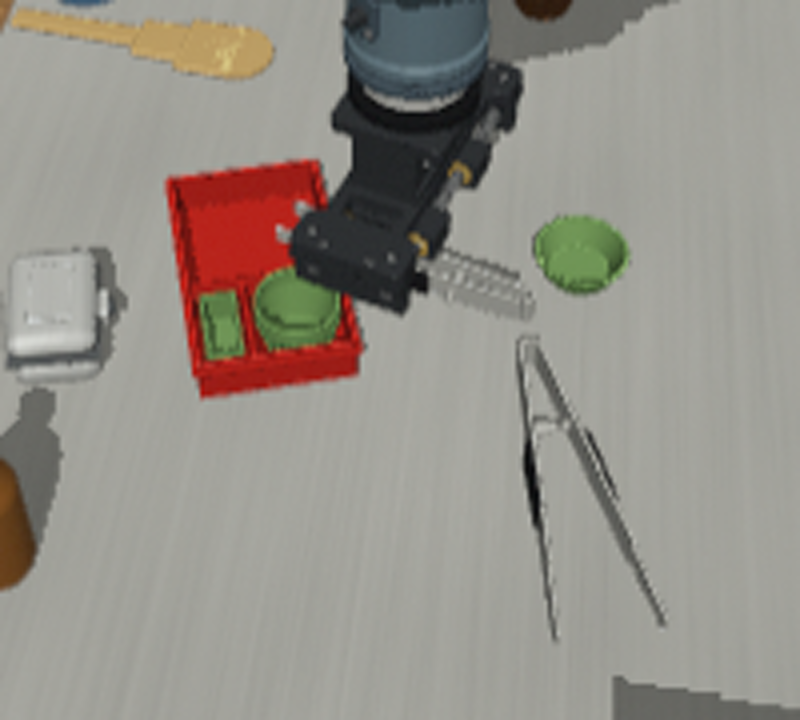

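Call:
carry_out(moves=[{"translation":[-3,1.4,25],"twist":[0,0,0],"fingers":-0.438},{"translation":[-3,1.4,45],"twist":[0,0,0],"fingers":-0.438},{"translation":[-3,1.4,52.5],"twist":[0,0,0],"fingers":-0.438},{"translation":[-3,1.4,52.5],"twist":[0,0,0],"fingers":-0.438},{"translation":[-3,1.4,52.5],"twist":[0,0,0],"fingers":-0.438},{"translation":[-3,1.4,52.5],"twist":[0,0,0],"fingers":-0.438}])

```text
time_s: 13.7
tcp_pos: [0.5135, 0.0841, 0.0721]
tcp_rot: [-0.0, 0.988, -0.156, 0.001]
wrist_force: [1.0, 0.2, -0.8]
gripper_width: 0.0249
```

```bash
python3 tip.py w16; python3 - <<'E'
from h import *
s=cam('side'); save(s,'s16.png',(265,195,345,245),9)
k=cam('scene'); save(k,'c16.png',(220,120,360,260),5)
E
```

```text
outer widths [27.11 27.13 27.01 27.19 27.27 27.17 26.9  26.89 26.96] gap~ 22.11
tip top xyz [[0.5971 0.0699 0.0834]] plane [[0.597  0.0699 0.084 ]]
tip top xyz [[0.5891 0.0455 0.0837]] plane [[0.5891 0.0455 0.084 ]]
cup ((0.5929834842681885, 0.05743136256933212), 0.029628463089466095)
tcp [0.5134 0.0839 0.072 ] jaw -107.98 j6 1.82 w 0.025 t 13.8
shift [1.6 0.  3. ] rows 0.06796497891385442
twist [-0.03 -0.1   0.12]
[-0.22518101 -0.13306596 -0.23267855]
```

View pics/w16.png

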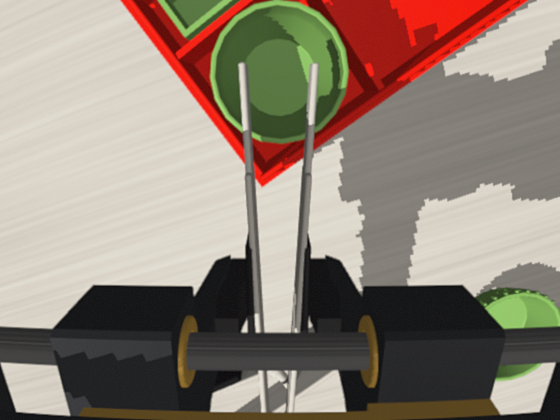

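View pics/s16.png

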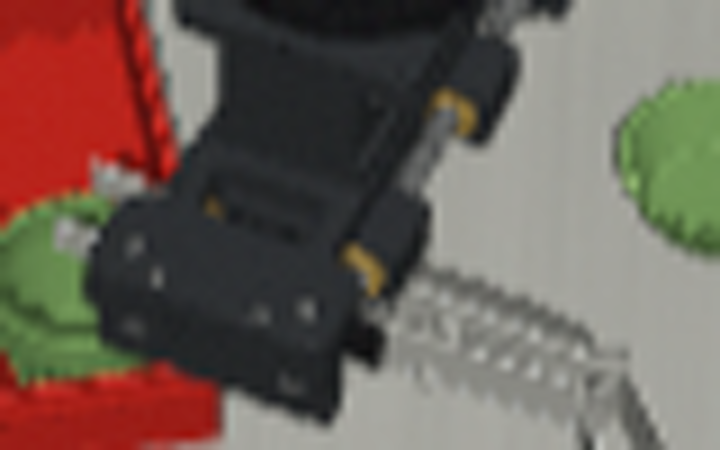

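View pics/c16.png

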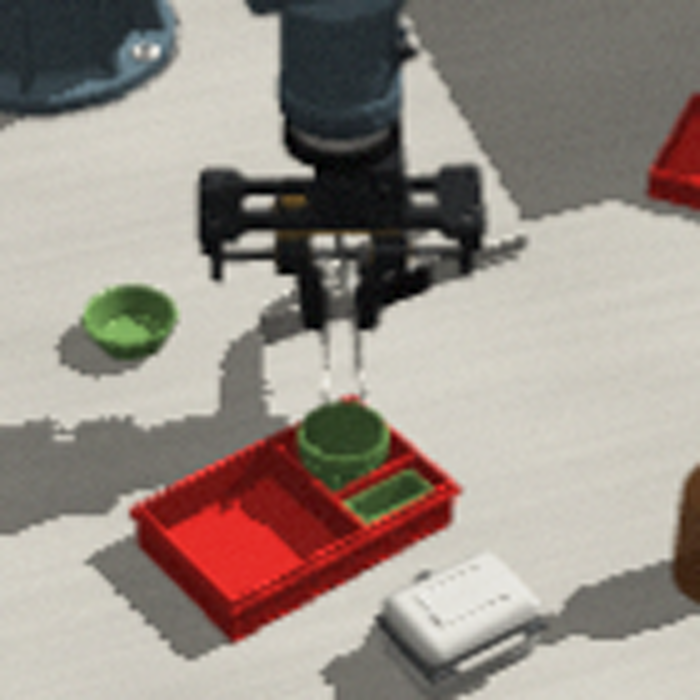

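Call:
carry_out(moves=[{"translation":[-1,0,2],"twist":[0,0,0],"fingers":-0.438},{"translation":[-1,0,3],"twist":[0,0,0],"fingers":-0.438},{"translation":[-1,0,3],"twist":[0,0,0],"fingers":-0.438},{"translation":[-1,0,3],"twist":[0,0,0],"fingers":-0.438},{"translation":[-1,0,3],"twist":[0,0,0],"fingers":-0.438},{"translation":[-1,0,3],"twist":[0,0,0],"fingers":-0.438},{"translation":[-1,0,3],"twist":[0,0,0],"fingers":-0.438},{"translation":[-1,0,3],"twist":[0,0,0],"fingers":-0.438}])

```text
time_s: 14.7
tcp_pos: [0.5116, 0.0842, 0.068]
tcp_rot: [-0.0, 0.988, -0.156, 0.0]
wrist_force: [0.3, 0.9, -0.3]
gripper_width: 0.0248
```

```bash
python3 tip.py w17; python3 tip.py w18; python3 - <<'E'
from h import *
for i in range(6): cam('side'); s=get_state(); print(s['tcp_pos'].round(4),round(s['gripper_width'],4))
c=np.load('w18.npy',allow_pickle=True).item(); P=cloud(c)
import cv2
cv2.imwrite('pics/w18c.png',cv2.resize(c['pixels'][320:420,200:360,::-1],None,fx=5,fy=5,interpolation=cv2.INTER_CUBIC))
E
```

```text
outer widths [26.98 27.06 27.07 27.12 27.17 27.29 26.92 26.95 26.93] gap~ 22.06
tip top xyz [[0.5951 0.07   0.0803]] plane [[0.5952 0.07   0.08  ]]
tip top xyz [[0.5873 0.0456 0.0792]] plane [[0.5873 0.0457 0.08  ]]
cup ((0.5926569104194641, 0.05738568305969238), 0.029660137370228767)
tcp [0.5116 0.0842 0.068 ] jaw -107.99 j6 1.82 w 0.025 t 14.8
shift [ 3.4 -0.3 -1. ] rows 0.07086084111449834
twist [-0.   -0.    0.11]
[ 0.35936958  0.30840888 -1.563837  ]
outer widths [27.14 27.08 27.17 27.14 27.24 27.28 26.83 27.09 27.05] gap~ 22.13
tip top xyz [[0.5953 0.0701 0.0788]] plane [[0.5952 0.07   0.08  ]]
tip top xyz [[0.5873 0.0456 0.079 ]] plane [[0.5873 0.0457 0.08  ]]
cup ((0.5926672220230103, 0.057384222745895386), 0.029662607237696648)
tcp [0.5116 0.0842 0.068 ] jaw -107.99 j6 1.82 w 0.0246 t 14.9
shift [ 3.4 -0.3 -1. ] rows 0.07163846595252492
twist [0.   0.   0.11]
[-0.02740531 -0.05064813 -0.62756423]
[0.5116 0.0842 0.068 ] 0.025
[0.5116 0.0842 0.068 ] 0.0248
[0.5116 0.0842 0.068 ] 0.0247
[0.5116 0.0842 0.068 ] 0.0251
[0.5116 0.0842 0.068 ] 0.0245
[0.5116 0.0842 0.068 ] 0.0247
```

View pics/w18c.png

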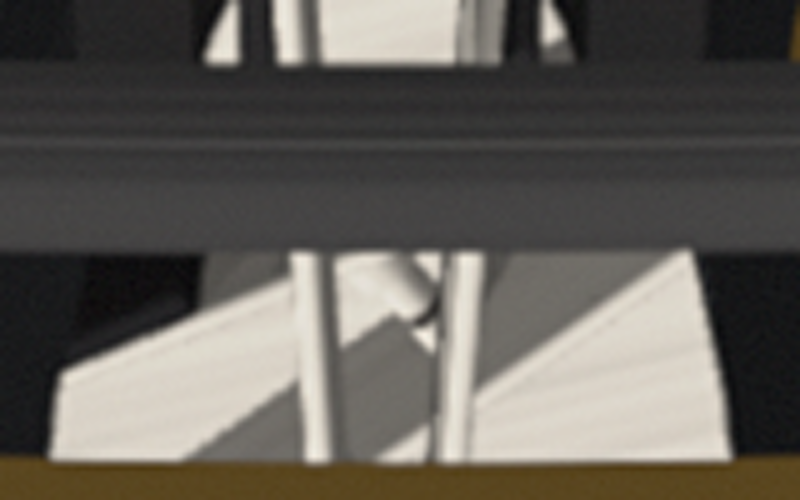

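```bash
python3 - <<'E'
from h import *
print(bot.sign_off()); print(get_state()['time_s'])
E
```

```text
the job is handed in; nothing more can be done
None
the job is handed in; nothing more can be done
```

The cup is standing in the square bay. The tongs are squeezed to the mark, and the arm is holding them over the cup's mouth. I handed the job in at about 15 s.

- **Cup:** it sits flat, with its rim at about 49 mm and within 0.5 mm of the bay's centre. The tier measured in the same place before and after.
- **Gap:** the wrist camera put the tips 22.1 mm apart, and this stayed steady over the last checks. The gripper opening read 24.5–25.1 mm, averaging just under the 25 mm expected at the mark. That would mean a gap of about 21.6 mm, so the two readings differ by about half a millimetre.
- **Tips:** both are about 24–25 mm above the cup's mouth and centred over it, clear of the cup and tier.
- **Not checked:** I couldn't see the groove itself while holding the tongs. A gripper rod hid it from the wrist camera, and the side view was too coarse. The setting rests on the tip gap and the opening.
- **Other things:** nothing else was touched, but I didn't re-measure the other kitchen things at the end.

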